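# Draw a hot tee into the magnetic corner with locking pliers

## Robot

A 7-joint arm with a two-finger parallel gripper is mounted at the origin on the work surface. World frame = base frame: x ahead of the robot, y to its left, z up, the work surface at z = 0. Lengths are in m, angles in rad, forces in N, time in s.
With the tool pointing down it reaches from about 0.4 to 0.875 m from the base axis. Payload 19.3 kg.
Tool frame: the origin (TCP) lies at the very end of the fingers, on their centre line; the grasp point (between the pads) lies 19 mm behind it; z points along the fingers, x is the direction in which the jaws open and shut, and the axes are right-handed (so a half turn about z gives the same grasp; the last joint's range is limited). The gripper opens to 85 mm and grips with 20 to 120 N. Pads are 22 mm wide; open, the fingers measure 114 mm over their backs; the gripper's body (76 mm by 85 mm) begins 54 mm behind the grasp point. The pads swing forward as they close: fully open they stand 13 mm farther back than shut.
Start: joints at [1.193, 0.521, -0.036, 1.599, 0.021, 1.021, -0.113], TCP at [0.189, -0.596, 0.231] pointing down, gripper open.
Joint ranges: [-2.91, 2.91], [-0.3, 2.13], [-1.5, 1.42], [0.17, 2.43], [-1.26, 4.41], [0.16, 1.93], [-2.52, 2.52]. Speed limits (rad/s): [1.89, 1.89, 2.39, 2.39, 3.01, 3.01, 3.01].

## Interface

Orientations are given as [roll, pitch, yaw] about the fixed x, y, z axes, in that order (R = Rz(yaw) Ry(pitch) Rx(roll)).
In Python, from workcell import bot gives the robot as it stands.
- The arm moves only by the tool jog_arm, never from a script. Its argument "increments" is a list of rows, each an object of numbers: "wx", "wy", "wz": the turn, a rotation vector about the tool's x, y, z in degrees; "x", "y", "z": the shift along the tool's x, y, z in cm; "claw": the opening in per cent of the stroke, from 0 (shut) to 100 (fully open). A call has 1 to 10 rows; each row is the pose to reach, as a shift and turn from the pose measured when the call began, along the tool's axes at that moment; what a row does not reach only later rows make up. A row lasts 1/8 s, in which the tool goes at most 62.5 mm and 10.7 degrees, less where a joint would pass 70% of its speed; a pose out of reach is approached as far as the arm can. A call with a gripper value outside its range is refused whole. The fingers move at their own pace and stop on an object; "squeeze" is the grip in N (left out, the last holds). Time passes only in rows, so rows that repeat a pose let the fingers close. It gives the time, the measured TCP pose, the force and the opening at its end, in the units of the state.
- bot.observe(): the state, without advancing time (a new reading comes with each control period).
- bot.grab_frame(name): name is "scene" or "top" or "wrist"; returns a dict with "pixels" (480x640x3 uint8, red, green, blue), "fov_y" (degrees; the focal length in pixels is half the picture's height over the tangent of half this angle, whatever the lens; pixels are square), "cx", "cy" (the principal point, pixels), "origin" and "orientation" of the camera in the world. Camera axes: x right, y down, z forward; pixel columns grow to the right and rows downward; lengths in m; the calibration is good to about 2 mm. A picture is of the moment at which its call begins. There is no depth.
- bot.job_done(): hands the job in, once; it reports no verdict.
The state is a dict: "clock": time; "qpos": joint angles; "qd": joint speeds; "joint_efforts": joint torques, N m; "position": TCP position; "tool_rot": TCP orientation; "force": force on the tool from outside, world axes, zero at the start; "moment": the same for the moment, N m; "grip_width": finger opening in m.
Only numpy, scipy, OpenCV 4.12 (cv2) and the standard library are available. Lean on these libraries where they do the work, as an engineer would, in place of code of your own. Each camera call takes 0.05 s, during which the arm holds its last target.

## Task

The small welded tee is still too hot to touch. Squeeze the locking pliers that lie open round its upright web until they snap locked on it, and with them draw the tee fully home into the red magnetic corner until it bears flush on both faces at once, by feel and never with more than 20 N, which would knock the magnet off its mark. Then flick the red release lever, let the pliers spring open and draw them straight back clear of the tee, leaving the tee home and everything else on the table alone.

Things in the scene. Friction and masses are not known exactly. Their poses are not given: they have to be found in the camera images.
- pliers_pivot (a point): Jaw pivot, 12 mm up, of steel locking C-clamp pliers 250 mm long, 0.5 kg, that lie flat and open, jaws loosely round the tee's web. x points to the jaws, y to the fixed handle, z up. Offsets in mm in this frame: handles 24 high; fixed handle's outer face at y = +21, its screw knob ends at x = -136; moving handle on -y, to x = -166; fixed jaw pad's face at y = +3; throat at x = 30.
- squeeze_point (a point): Where to squeeze from above with pads along y: midway between the handles' waists while open, at (-72, -10) mm from the pivot, 13 mm up; it moves with the pliers' frame and has its axes. Span there: 63 mm open, 43 locked. 12 to 20 N close the jaws on the web and snap the toggle over centre; it then holds by itself with some 20 N at the jaws.
- jaw_mouth (a point): Middle of the open mouth between the two dark jaw pads (18 mm long along x, about 15 mm apart when open), 14 mm up, at (75, -7) mm from the pivot, axes as the pivot; fixed to the pliers' frame. At the start the web stands 5 to 9 mm from the fixed pad. With the pliers pulled straight back, the pads are off the web once this point is over 64 mm from tee_base in plan.
- lever_tail (a point): Middle of the red tail of the release lever: 28 mm long, 5 thick, from 4 to 22 mm above the table, beside the inner face of the moving handle near its end, behind the end of the fixed handle. It pivots on the moving handle and springs back when let go. Its x axis runs roughly along the lever.
- pinch_point (a point): Where to pinch the release, once locked: mid-thickness of red tail and moving handle together, 13 mm up, at (-152, -22.5) mm from the pivot; fixed to the pliers' frame, with its axes. There the two are 25 mm thick along y. Pinched together to 15 to 20 mm (7 to 10 N) they unlock; the handle then springs out 43 mm by itself if let go at once. Held on to, it twists pliers and tee.
- pliers_link (a joint): Angle of the toggle link inside the pliers, rad: 0 fully open, about 0.4 as the jaws touch the web, 0.74 with the pins in line (dead centre), about 0.85 locked past centre. Below 0.74 the pliers open by themselves when not held.
- tee_base (a point): Middle of the base plate, 2.5 mm up, of a hot bare steel tee, 0.27 to 0.45 kg, loose on the table: base 100 x 50 x 5 mm (long along x), upright web 100 x 6 mm along its middle line, 45 mm high over all. x points along the web away from the pliers, y to their fixed handle, z up. Pliers and tee together slide under about 5 N. The robot must not touch it.
- corner_seat (a point): Where tee_base must come (same axes, 2.5 mm up) in the red magnetic corner, which is fixed and 30 mm high. The tee starts 70 to 110 mm back (-x), 15 to 45 mm to +y, turned up to 0.15 rad. Home is within 2 mm and 0.03 rad, with over 2 N on each face at once while the pliers hold it. The faces are hard: half a millimetre too far costs many newtons.
- corner_end (a point): On the corner's end face, against which the tee's far end (+x) comes: 50 mm ahead (+x) of corner_seat, 2.5 mm up, axes as corner_seat. The face runs from 57 mm to -y to 41 mm to +y of this point; the wall is 16 mm thick and 30 mm high.
- corner_side (a point): On the corner's side face, against which the long edge of the tee's base (-y) comes: 25 mm to -y and 30 mm to +x of corner_seat, 2.5 mm up, axes as corner_seat. The face is 54 mm long clear of the end wall, from 34 mm back (-x) to 20 mm ahead; 16 mm thick, 30 mm high.
- grinder: Green and black angle grinder lying on the table, 295 mm long, about 65 mm high, with a 100 mm side handle; the origin is on the table under the middle of its body. Bystander.
- flap_disc: Brown flap disc, 115 mm across, 12 mm thick, flat on the table; the origin is at the centre of its underside. Bystander.
- chip_hammer: Hammer with a wooden handle, 260 mm long, lying on the table; the origin is on the table under its middle. Bystander.
- coupon: Loose steel weld coupon, 80 x 60 x 8 mm, flat on the table; the origin is at the centre of its underside. Bystander.
There are look-alikes about, which are no part of the job. What is shaped like the part that bears tee_base but pink or turquoise is not meant.

How it is judged:
On the way, in this order (a step that is already met when the one before it is completed fails the run):
1. the pliers are locked past centre with their jaws biting on the tee's web (value of joint pliers_link above 0.76 rad and contact force between pliers and tee above 8 N), for 0.2 s.
2. the tee, still locked in the pliers, is home and bears on both faces of the corner at once (over 2 N on each) (all of step 1 and x of tee_base in the frame of corner_seat between -0.002 and 0.002 m and y of tee_base in the frame of corner_seat between -0.002 and 0.002 m and angle between the x axis of tee_base and the x axis of corner_seat, either way round below 0.03 rad and contact force between tee and corner_c0 above 2 N and contact force between tee and corner_c1 above 2 N), for 0.3 s.
3. the release lever has been flicked and the pliers have sprung open and let go of the tee (value of joint pliers_link below 0.4 rad), for 0.1 s.
At the end, for the whole second after the job is handed in: The tee is flat on the table, home in the corner within 2 mm along and across and 0.03 rad; the pliers are open (link under 0.3), touch the tee no more, and have their jaw mouth over 64 mm from the middle of the tee; tee and pliers are at rest (x of tee_base in the frame of corner_seat between -0.002 and 0.002 m and y of tee_base in the frame of corner_seat between -0.002 and 0.002 m and angle between the x axis of tee_base and the x axis of corner_seat, either way round below 0.03 rad and value of joint pliers_link below 0.3 rad and horizontal distance between jaw_mouth and tee_base above 0.064 m and contact force between pliers and tee below 0.3 N and height (world z) of tee_base below 0.006 m and linear speed of each of tee, pliers below 0.01 m/s).
It fails at once if the robot touches the hot tee (contact force between any of the fingers, the arm and tee above 0.5 N).
It fails at once if the tee is rammed against the magnetic corner with over 20 N (contact force between tee and corner above 20 N).
It fails at once if the grinder, the disc, the hammer or the loose coupon is shifted by over 10 mm (distance of any of grinder, flap_disc, chip_hammer, coupon from where it was at the start of the episode above 0.01 m).
It also fails if it takes over 72 s, if anything falls off the work surface, if the arm or the gripper's body presses on something with over 40 N, if the wrist force passes 120 N, or if a joint passes its speed limit or range.

## Working session

There is one attempt and no reset: what is moved stays moved. The work goes in short steps, Python scripts to look and compute and a tool call to move; the robot and the scene stay as the last step left them, time stands still between calls to the robot, and variables do not carry over. Pictures are saved under pics/ and viewed, and the job is handed in when it is done.

Besides the shell and the picture viewer there is one more tool, called by a JSON object that holds its "method" and its "body", one argument or row to a line. jog_arm: Moves the arm, as the interface text tells. Its arguments: {"type":"object","properties":{"increments":{"type":"array","items":{"type":"object","properties":{"wx":{"type":"number"},"wy":{"type":"number"},"wz":{"type":"number"},"x":{"type":"number"},"y":{"type":"number"},"z":{"type":"number"},"claw":{"type":"number"}}}},"squeeze":{"type":"number"}},"required":["increments"]}

```bash
mkdir -p pics; ls; cat > h.py <<'E'
import numpy as np, cv2
from workcell import bot
from scipy.spatial.transform import Rotation as R
def grab(name,save=None):
    f=bot.grab_frame(name)
    if save: cv2.imwrite('pics/%s.png'%save, cv2.cvtColor(np.asarray(f['pixels']),cv2.COLOR_RGB2BGR))
    return f
def cam(f):
    K=240/np.tan(np.radians(f['fov_y'])/2)
    o=np.array(f['orientation'],float)
    Rm=R.from_euler('xyz',o).as_matrix() if o.shape==(3,) else (o if o.shape==(3,3) else None)
    return K,Rm,np.array(f['origin'],float)
def ray(f,uv,z):
    K,Rm,o=cam(f)
    uv=np.atleast_2d(uv).astype(float)
    d=np.c_[(uv[:,0]-f['cx'])/K,(uv[:,1]-f['cy'])/K,np.ones(len(uv))]@Rm.T
    return o+d*((z-o[2])/d[:,2])[:,None]
def proj(f,p):
    K,Rm,o=cam(f)
    c=(np.atleast_2d(p)-o)@Rm
    return np.c_[c[:,0]/c[:,2]*K+f['cx'],c[:,1]/c[:,2]*K+f['cy']]
E
python3 - <<'E'
from h import *
for n in ['scene','top','wrist']:
    f=grab(n,n+'0'); print({k:v for k,v in f.items() if k!='pixels'})
print(bot.observe())
E
```

```text
pics
{'fov_y': 52.47933853549731, 'cx': 318.22044983205683, 'cy': 239.86553667768547, 'origin': array([ 1.18612002, -0.04397139,  1.06063932]), 'orientation': array([-2.56532537e+00,  2.31144732e-03,  1.51950047e+00])}
{'fov_y': 46.36941094110405, 'cx': 326.83718758286994, 'cy': 234.9274251790427, 'origin': array([ 0.26500373, -0.02391247,  1.27973185]), 'orientation': array([-2.93482988e+00, -7.62243282e-05, -1.59127124e+00])}
{'fov_y': 61.31824822541596, 'cx': 324.7121511889891, 'cy': 250.61736038171355, 'origin': array([ 0.26561467, -0.57203753,  0.37323667]), 'orientation': array([ 2.82420239e+00,  6.22590680e-04, -1.26253698e+00])}
{'clock': 0.15, 'qpos': array([ 1.19281102,  0.5219009 , -0.03632862,  1.5998481 ,  0.02119279,
        1.0211232 , -0.11278856]), 'qd': array([-0.00089652, -0.00168104, -0.0006652 ,  0.00021611, -0.00126878,
       -0.00021673,  0.00128461]), 'joint_efforts': array([ 3.43192158e-03, -9.27392864e+01,  1.98113076e+00, -3.70055616e+01,
        1.79174496e-02,  6.24543332e-03, -7.90947570e-05]), 'position': array([ 0.1892412 , -0.59539803,  0.23085347]), 'tool_rot': array([ 3.14153892e+00,  8.93327272e-04, -1.26301518e+00]), 'force': array([-0.36848674, -0.23180786, -0.72212209]), 'moment': array([ 0.02063689,  0.02831178, -0.02600069]), 'grip_width': 0.085443517075475}
```

View pics/scene0.png

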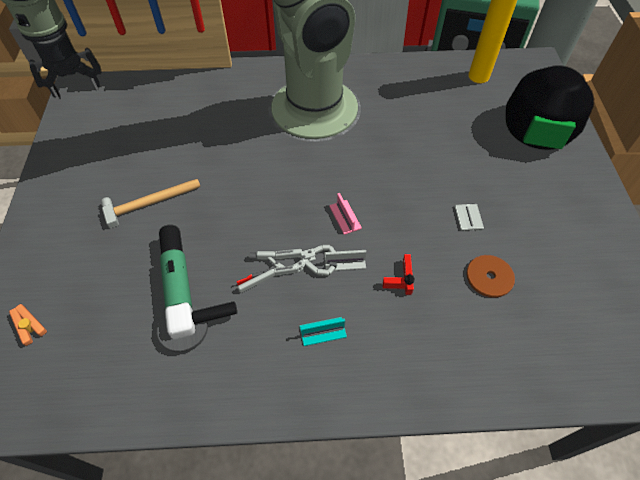

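View pics/top0.png

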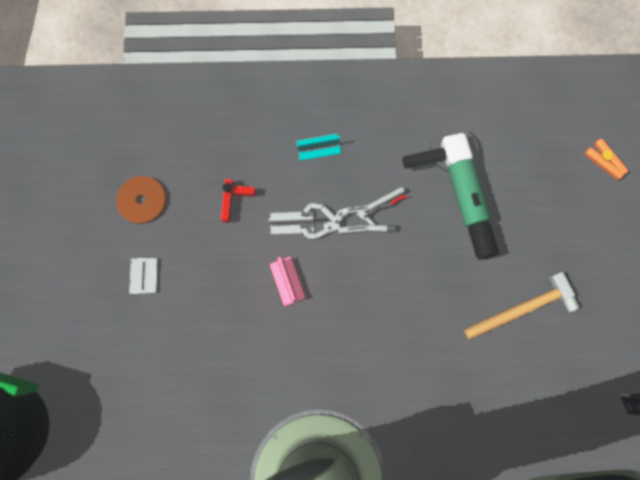

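View pics/wrist0.png

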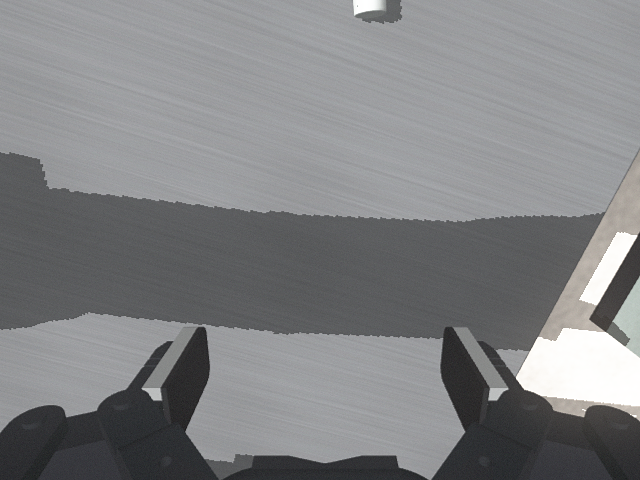

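```bash
python3 - <<'E'
from h import *
f=grab('top'); g=grab('scene')
im=cv2.cvtColor(f['pixels'],cv2.COLOR_RGB2BGR)
cv2.imwrite('pics/topc.png',cv2.resize(im[160:260,190:430],None,fx=3.3,fy=3.3,interpolation=cv2.INTER_CUBIC))
im=cv2.cvtColor(g['pixels'],cv2.COLOR_RGB2BGR)
cv2.imwrite('pics/scenec.png',cv2.resize(im[220:310,220:440],None,fx=3.5,fy=3.5,interpolation=cv2.INTER_CUBIC))
print(ray(f,[[340,222],[226,190],[400,195],[392,228],[272,213],[272,230]],0.015).round(3))
print(ray(g,[[305,262],[408,287],[242,283]],0.015).round(3))
E
```

```text
[[ 0.56  -0.061  0.015]
 [ 0.643  0.205  0.015]
 [ 0.622 -0.203  0.015]
 [ 0.544 -0.18   0.015]
 [ 0.585  0.097  0.015]
 [ 0.544  0.097  0.015]]
[[ 0.571 -0.048  0.015]
 [ 0.654  0.197  0.015]
 [ 0.622 -0.202  0.015]]
```

View pics/topc.png

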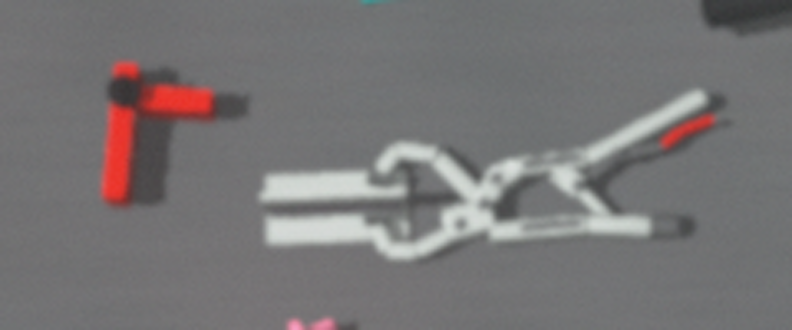

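View pics/scenec.png

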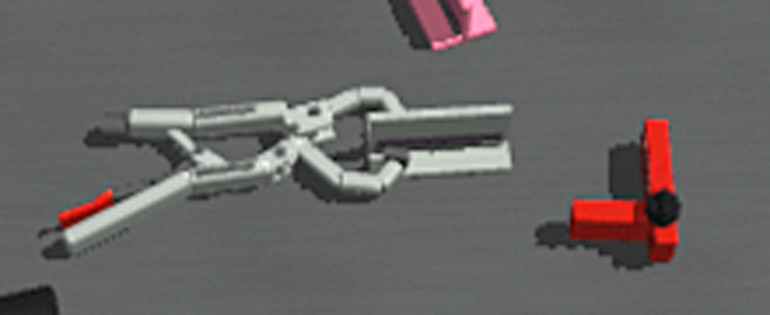

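```bash
cat >> h.py <<'E'
def inc(p,yaw,roll=np.pi,pitch=0):
    s=bot.observe(); Rm=R.from_euler('xyz',s['tool_rot']); Rt=R.from_euler('xyz',[roll,pitch,yaw])
    d=Rm.inv().apply(np.array(p)-s['position'])*100
    w=(Rm.inv()*Rt).as_rotvec()*180/np.pi
    print('xyz cm',d.round(2),'w deg',w.round(2),'t',round(s['clock'],2),'F',s['force'].round(1))
E
python3 - <<'E'
from h import *
inc([0.58,0.10,0.30],0)
E
```

```text
xyz cm [-54.45 -58.3   -6.87] w deg [-2.000e-02  3.000e-02 -7.237e+01] t 0.25 F [-0.7  0.4 -0. ]
```

{"method": "jog_arm", "body": {
  "increments": [
    {"x": -54.5, "y": -58.3, "z": -6.9, "wz": -72.4},
    {"x": -54.5, "y": -58.3, "z": -6.9, "wz": -72.4},
    {"x": -54.5, "y": -58.3, "z": -6.9, "wz": -72.4},
    {"x": -54.5, "y": -58.3, "z": -6.9, "wz": -72.4},
    {"x": -54.5, "y": -58.3, "z": -6.9, "wz": -72.4},
    {"x": -54.5, "y": -58.3, "z": -6.9, "wz": -72.4},
    {"x": -54.5, "y": -58.3, "z": -6.9, "wz": -72.4},
    {"x": -54.5, "y": -58.3, "z": -6.9, "wz": -72.4},
    {"x": -54.5, "y": -58.3, "z": -6.9, "wz": -72.4},
    {"x": -54.5, "y": -58.3, "z": -6.9, "wz": -72.4}
  ]
}}

```text
schema error: expected keys wx, wy, wz, x, y, z, claw
```

```bash
python3 - <<'E'
from h import *
inc([0.58,0.10,0.30],0)
E
```

```text
xyz cm [-54.45 -58.3   -6.87] w deg [-2.000e-02  3.000e-02 -7.237e+01] t 0.25 F [-0.7  0.4 -0. ]
```

All seven keys are needed in each row.

{"method": "jog_arm", "body": {
  "increments": [
    {"x": -54.5, "y": -58.3, "z": -6.9, "wx": 0, "wy": 0, "wz": -72.4, "claw": 100},
    {"x": -54.5, "y": -58.3, "z": -6.9, "wx": 0, "wy": 0, "wz": -72.4, "claw": 100},
    {"x": -54.5, "y": -58.3, "z": -6.9, "wx": 0, "wy": 0, "wz": -72.4, "claw": 100},
    {"x": -54.5, "y": -58.3, "z": -6.9, "wx": 0, "wy": 0, "wz": -72.4, "claw": 100},
    {"x": -54.5, "y": -58.3, "z": -6.9, "wx": 0, "wy": 0, "wz": -72.4, "claw": 100},
    {"x": -54.5, "y": -58.3, "z": -6.9, "wx": 0, "wy": 0, "wz": -72.4, "claw": 100},
    {"x": -54.5, "y": -58.3, "z": -6.9, "wx": 0, "wy": 0, "wz": -72.4, "claw": 100},
    {"x": -54.5, "y": -58.3, "z": -6.9, "wx": 0, "wy": 0, "wz": -72.4, "claw": 100},
    {"x": -54.5, "y": -58.3, "z": -6.9, "wx": 0, "wy": 0, "wz": -72.4, "claw": 100},
    {"x": -54.5, "y": -58.3, "z": -6.9, "wx": 0, "wy": 0, "wz": -72.4, "claw": 100}
  ]
}}

```text
clock: 1.5
position: [0.4946, -0.0509, 0.2855]
tool_rot: [-3.141, -0.0, 0.0]
force: [0.3, -1.7, -0.1]
grip_width: 0.0853
```

```bash
python3 - <<'E'
from h import *
inc([0.58,0.10,0.30],0)
E
```

```text
xyz cm [  8.54 -15.08  -1.45] w deg [-0.01 -0.01  0.01] t 1.5 F [ 0.3 -1.7 -0.1]
```

{"method": "jog_arm", "body": {
  "increments": [
    {"x": 8.5, "y": -15.0, "z": -1.5, "wx": 0, "wy": 0, "wz": 0, "claw": 100},
    {"x": 8.5, "y": -15.0, "z": -1.5, "wx": 0, "wy": 0, "wz": 0, "claw": 100},
    {"x": 8.5, "y": -15.0, "z": -1.5, "wx": 0, "wy": 0, "wz": 0, "claw": 100},
    {"x": 8.5, "y": -15.0, "z": -1.5, "wx": 0, "wy": 0, "wz": 0, "claw": 100},
    {"x": 8.5, "y": -15.0, "z": -1.5, "wx": 0, "wy": 0, "wz": 0, "claw": 100}
  ]
}}

```text
clock: 2.12
position: [0.5794, 0.0986, 0.3002]
tool_rot: [3.141, 0.0, -0.0]
force: [-0.4, 0.7, 0.5]
grip_width: 0.0857
```

```bash
python3 - <<'E'
from h import *
f=grab('wrist','w1')
import pickle; pickle.dump(f,open('w1.pkl','wb'))
print(bot.observe()['position'],f['origin'],f['orientation'])
E
```

```text
[0.57934672 0.0980344  0.30035352] [0.57968621 0.17778242 0.44260575] [2.82417903e+00 1.20416888e-03 4.80802527e-04]
```

View pics/w1.png

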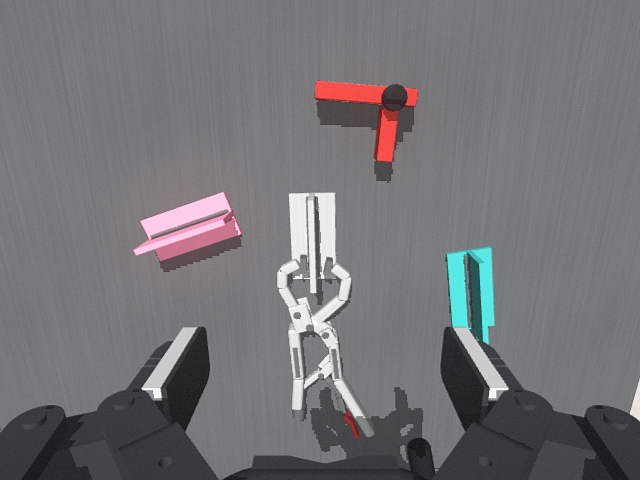

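```bash
python3 - <<'E'
import cv2
im=cv2.imread('pics/w1.png')
cv2.imwrite('pics/w1a.png',cv2.resize(im[65:185,295:435],None,fx=5,fy=5,interpolation=cv2.INTER_CUBIC))
cv2.imwrite('pics/w1b.png',cv2.resize(im[180:300,250:390],None,fx=5,fy=5,interpolation=cv2.INTER_CUBIC))
cv2.imwrite('pics/w1c.png',cv2.resize(im[270:445,260:400],None,fx=3.4,fy=3.4,interpolation=cv2.INTER_CUBIC))
E
```

```text
(no output)
```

View pics/w1a.png

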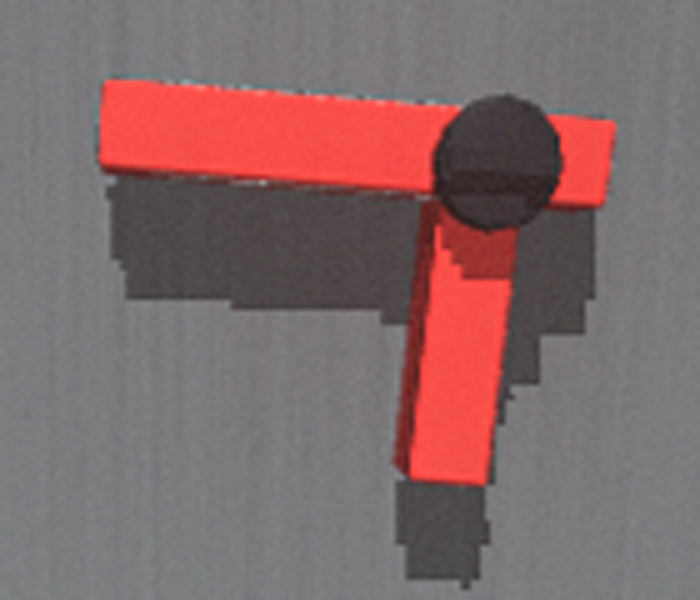

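View pics/w1b.png

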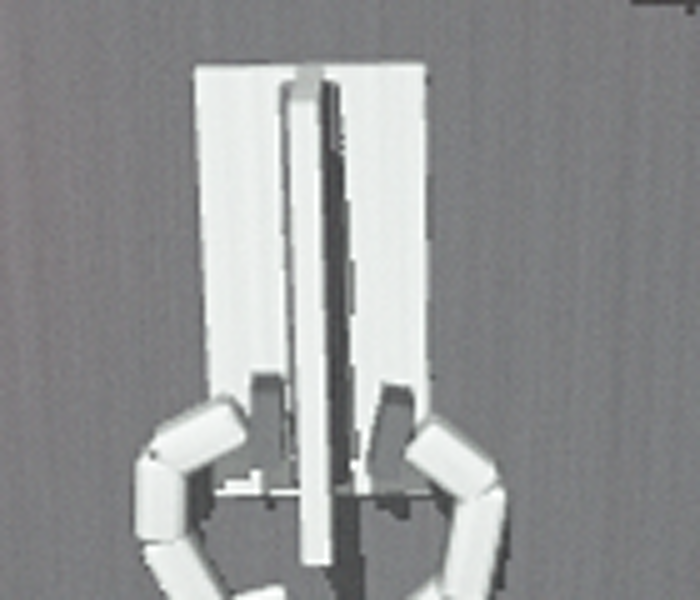

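View pics/w1c.png

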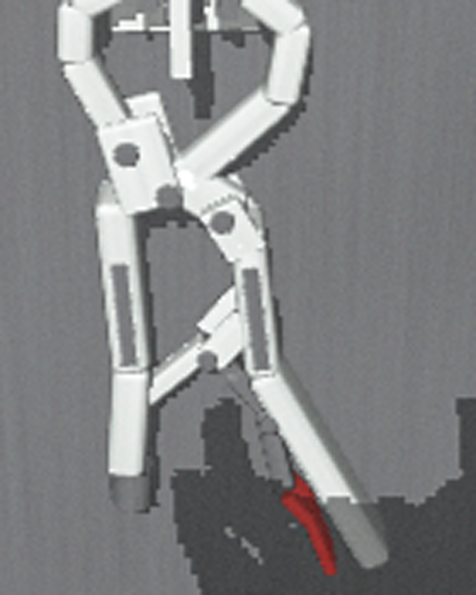

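```bash
python3 - <<'E'
from h import *
import pickle
f=pickle.load(open('w1.pkl','rb'))
px=f['pixels'].astype(int); r,g,b=px[...,0],px[...,1],px[...,2]
red=(r-np.maximum(g,b)>50); bright=red&(r>200)
def edge_rows(m,rows,side,lo,hi):
    out=[]
    for v in rows:
        u=np.where(m[v,lo:hi])[0]
        if len(u): out.append([lo+(u[0]-.5 if side=='l' else u[-1]+.5),v])
    return np.array(out,float)
def edge_cols(m,cols,side,lo,hi):
    out=[]
    for u in cols:
        v=np.where(m[lo:hi,u])[0]
        if len(v): out.append([u,lo+(v[0]-.5 if side=='t' else v[-1]+.5)])
    return np.array(out,float)
def line(name,pts,z):
    w=ray(f,pts,z)[:,:2]; c=np.median(w,0)
    for _ in range(3):
        vx,vy,x0,y0=cv2.fitLine(w.astype(np.float32),cv2.DIST_HUBER,0,1e-4,1e-4).ravel()
        d=(w-[x0,y0])@[-vy,vx]; k=abs(d)<0.002; w=w[k]
    if abs(vy)>abs(vx) and vy<0 or abs(vx)>=abs(vy) and vx<0: vx,vy=-vx,-vy
    print(name,len(w),'pt',np.round([x0,y0],4),'ang deg',round(np.degrees(np.arctan2(vy,vx)),2),'rms mm',round(1000*d[k].std(),2),'ext',w.min(0).round(4),w.max(0).round(4)); return np.array([x0,y0]),np.array([vx,vy])
line('side top',edge_rows(bright,range(125,156),'l',360,420),.03)
line('side bot',edge_rows(red,range(120,155),'l',360,420),.0)
line('side far top',edge_rows(bright,range(125,156),'r',360,420),.03)
line('end top',edge_cols(bright,range(318,370),'b',70,120),.03)
line('end bot',edge_cols(red,range(322,370),'b',70,120),.0)
line('end far top',edge_cols(bright,range(318,370),'t',70,120),.03)
gray=px.min(2)
W=gray>170
print('base')
line('base L',edge_rows(W,range(198,255),'l',270,312),.005)
line('base R',edge_rows(W,range(198,260),'r',318,350),.005)
line('base end',edge_cols(W,list(range(292,305))+list(range(320,333)),'t',185,230),.005)
# web top
webp=edge_rows
for v in (205,230,260,285): print(v,[int(x) for x in gray[v,280:345]])
E
```

```text
side top 31 pt [0.6322 0.1566] ang deg 85.11 rms mm 0.3 ext [0.6307 0.1425] [0.6336 0.171 ]
side bot 35 pt [0.6328 0.1583] ang deg 85.76 rms mm 0.32 ext [0.6312 0.1409] [0.6342 0.1754]
side far top 31 pt [0.6476 0.1571] ang deg 85.98 rms mm 0.28 ext [0.6464 0.1425] [0.6491 0.171 ]
end top 52 pt [0.5971 0.1942] ang deg -4.33 rms mm 0.25 ext [0.5728 0.1924] [0.6216 0.196 ]
end bot 48 pt [0.6003 0.1943] ang deg -4.06 rms mm 0.29 ext [0.5764 0.1925] [0.6246 0.1954]
end far top 52 pt [0.5969 0.2093] ang deg -4.37 rms mm 0.24 ext [0.5728 0.2075] [0.621 0.211]
base
base L 57 pt [0.5401 0.0626] ang deg 90.92 rms mm 0.3 ext [0.5393 0.0299] [0.5408 0.0944]
base R 62 pt [0.59   0.0738] ang deg 90.46 rms mm 0.52 ext [0.5899 0.0239] [0.5916 0.0945]
base end 26 pt [0.5603 0.1005] ang deg 0.04 rms mm 0.0 ext [0.5437 0.1005] [0.5871 0.1005]
205 [127, 128, 120, 128, 125, 122, 127, 125, 114, 206, 236, 235, 234, 235, 232, 232, 233, 235, 235, 234, 235, 233, 232, 234, 236, 243, 148, 170, 231, 235, 233, 234, 239, 220, 117, 72, 121, 100, 174, 232, 234, 233, 233, 234, 233, 233, 230, 231, 233, 233, 232, 233,
[... 335 characters left out ...]
, 236, 172, 130, 125, 124, 125, 126, 123, 125, 123, 124]
260 [125, 119, 128, 122, 122, 125, 123, 122, 119, 137, 139, 169, 189, 185, 177, 169, 146, 174, 233, 226, 151, 124, 128, 129, 130, 129, 94, 193, 138, 179, 234, 235, 235, 235, 244, 163, 84, 81, 77, 91, 124, 229, 235, 234, 234, 218, 121, 96, 105, 100, 97, 92, 97, 230, 239, 199, 137, 126, 128, 130, 124, 129, 123, 124, 125]
285 [229, 227, 228, 228, 226, 207, 178, 110, 87, 77, 121, 127, 121, 121, 125, 131, 125, 123, 128, 124, 129, 127, 124, 125, 125, 124, 129, 128, 125, 121, 202, 233, 234, 234, 237, 218, 121, 77, 78, 78, 83, 74, 123, 132, 129, 126, 126, 125, 123, 128, 127, 128, 126, 129, 123, 127, 129, 125, 124, 113, 164, 226, 235, 237, 231]
```

```bash
python3 - <<'E'
from h import *
import pickle
f=pickle.load(open('w1.pkl','rb'))
px=f['pixels']
def c(*p): return np.array([[260+x/3.4-.35,270+y/3.4-.35] for x,y in p])
names=['rivetA','rivetB','rivetC','knob end L','knob end R','fixh outer top(100,215)','fixh outer (112,370)','fix (110,470)','mov tip L','mov tip R','lever tip','lever root','throat back?']
P=c((125,153),(168,195),(223,222),(112,505),(150,505),(100,215),(112,370),(110,470),(362,567),(386,555),(333,570),(297,487),(180,78))
for z in (0.012,0.024):
    for n,w in zip(names,ray(f,P,z)): print(z,n,w[:2].round(4))
# jaw pads dark
im=cv2.cvtColor(px,cv2.COLOR_RGB2BGR)
cv2.imwrite('pics/w1d.png',cv2.resize(im[295:350,270:360],None,fx=8,fy=8,interpolation=cv2.INTER_CUBIC))
E
```

```text
0.012 rivetA [ 0.5459 -0.0433]
0.012 rivetB [ 0.5606 -0.0597]
0.012 rivetC [ 0.5799 -0.0703]
0.012 knob end L [ 0.5377 -0.1923]
0.012 knob end R [ 0.5522 -0.1922]
0.012 fixh outer top(100,215) [ 0.5365 -0.0676]
0.012 fixh outer (112,370) [ 0.5392 -0.1318]
0.012 fix (110,470) [ 0.5374 -0.1762]
0.012 mov tip L [ 0.6339 -0.2214]
0.012 mov tip R [ 0.643  -0.2156]
0.012 lever tip [ 0.6227 -0.2229]
0.012 lever root [ 0.6081 -0.1838]
0.012 throat back? [ 0.5652 -0.0149]
0.024 rivetA [ 0.5468 -0.0371]
0.024 rivetB [ 0.5611 -0.053 ]
0.024 rivetC [ 0.5799 -0.0634]
0.024 knob end L [ 0.5389 -0.182 ]
0.024 knob end R [ 0.553  -0.1819]
0.024 fixh outer top(100,215) [ 0.5377 -0.0608]
0.024 fixh outer (112,370) [ 0.5403 -0.1232]
0.024 fix (110,470) [ 0.5385 -0.1663]
0.024 mov tip L [ 0.6324 -0.2103]
0.024 mov tip R [ 0.6413 -0.2047]
0.024 lever tip [ 0.6215 -0.2117]
0.024 lever root [ 0.6073 -0.1738]
0.024 throat back? [ 0.5656 -0.0095]
```

View pics/w1d.png

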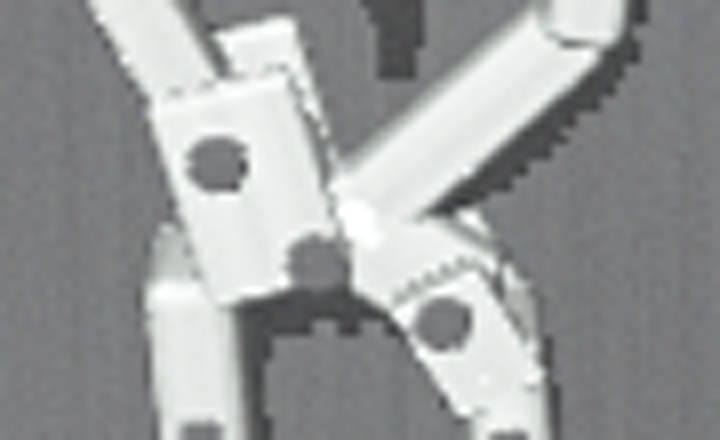

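```bash
python3 - <<'E'
from h import *
import pickle
f=pickle.load(open('w1.pkl','rb'))
def c(*p): return np.array([[260+x/3.4-.35,270+y/3.4-.35] for x,y in p])
print(ray(f,c((120,265),(126,365),(247,265),(264,370),(107,320),(146,320),(238,320),(276,320)),.024).round(4))
print(proj(f,[[0.5723,-0.125,0.024]]))
inc([0.572,-0.125,0.10],0.016)
E
```

```text
[[ 0.5441 -0.0804  0.024 ]
 [ 0.5454 -0.1211  0.024 ]
 [ 0.5883 -0.0803  0.024 ]
 [ 0.5946 -0.1231  0.024 ]
 [ 0.5391 -0.1025  0.024 ]
 [ 0.5528 -0.1025  0.024 ]
 [ 0.5852 -0.1025  0.024 ]
 [ 0.5986 -0.1024  0.024 ]]
[[318.93148345 379.75813684]]
xyz cm [-0.71 22.29 20.05] w deg [ 0.04  0.01 -0.97] t 2.17 F [-0.1  0.2 -0.7]
```

{"method": "jog_arm", "body": {
  "increments": [
    {"x": -0.7, "y": 22.3, "z": 17.0, "wx": 0, "wy": 0, "wz": -1.4, "claw": 100},
    {"x": -0.7, "y": 22.3, "z": 17.0, "wx": 0, "wy": 0, "wz": -1.4, "claw": 100},
    {"x": -0.7, "y": 22.3, "z": 17.0, "wx": 0, "wy": 0, "wz": -1.4, "claw": 100},
    {"x": -0.7, "y": 22.3, "z": 17.0, "wx": 0, "wy": 0, "wz": -1.4, "claw": 100},
    {"x": -0.7, "y": 22.3, "z": 17.0, "wx": 0, "wy": 0, "wz": -1.4, "claw": 100},
    {"x": -0.7, "y": 22.3, "z": 17.0, "wx": 0, "wy": 0, "wz": -1.4, "claw": 100},
    {"x": -0.7, "y": 22.3, "z": 17.0, "wx": 0, "wy": 0, "wz": -1.4, "claw": 100}
  ]
}}

```text
clock: 3.05
position: [0.5725, -0.1245, 0.1313]
tool_rot: [3.141, -0.001, 0.024]
force: [1.0, 0.1, -0.1]
grip_width: 0.085
```

```bash
python3 - <<'E'
from h import *
f=grab('wrist','w2')
import pickle; pickle.dump(f,open('w2.pkl','wb'))
print(proj(f,[[0.5723,-0.125,0.024],[0.561,-0.053,0.024]]))
inc([0.572,-0.125,0.001],0.025)
E
```

```text
[[324.16680244 247.18947087]
 [307.97346287 130.8614697 ]]
xyz cm [-0.09  0.08 13.05] w deg [ 0.03 -0.08 -0.03] t 3.1 F [ 0.6  0.4 -0.4]
```

View pics/w2.png

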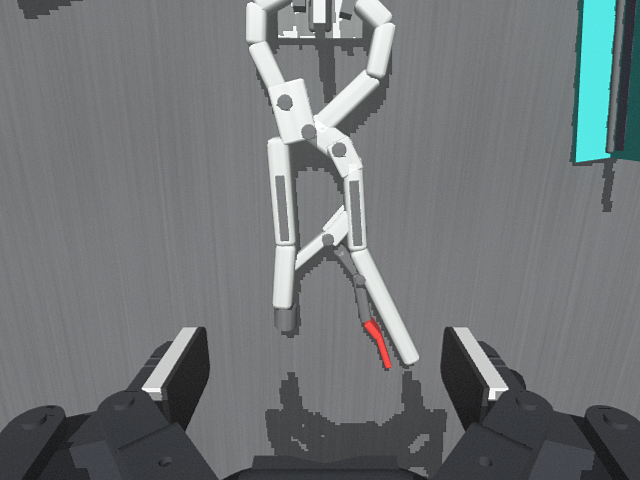

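```bash
python3 - <<'E'
from h import *
import pickle
f=pickle.load(open('w2.pkl','rb'))
print(ray(f,[[280,178],[286,241],[274,247],[367,247],[308.5,131.5],[285.5,331]],.024).round(4))
inc([0.571,-0.125,0.001],0.025)
E
```

```text
[[ 0.5442 -0.0811  0.024 ]
 [ 0.5476 -0.1214  0.024 ]
 [ 0.5398 -0.1257  0.024 ]
 [ 0.6    -0.1242  0.024 ]
 [ 0.5613 -0.0534  0.024 ]
 [ 0.5469 -0.1867  0.024 ]]
xyz cm [-0.19  0.07 13.05] w deg [ 0.03 -0.08 -0.03] t 3.1 F [ 0.6  0.4 -0.4]
```

{"method": "jog_arm", "body": {
  "increments": [
    {"x": -0.15, "y": 0.05, "z": 6.0, "wx": 0, "wy": 0, "wz": 0, "claw": 100},
    {"x": -0.15, "y": 0.05, "z": 10.0, "wx": 0, "wy": 0, "wz": 0, "claw": 100},
    {"x": -0.15, "y": 0.05, "z": 12.0, "wx": 0, "wy": 0, "wz": 0, "claw": 100},
    {"x": -0.15, "y": 0.05, "z": 13.0, "wx": 0, "wy": 0, "wz": 0, "claw": 100},
    {"x": -0.15, "y": 0.05, "z": 13.0, "wx": 0, "wy": 0, "wz": 0, "claw": 100}
  ]
}}

```text
clock: 3.72
position: [0.5718, -0.1245, 0.0021]
tool_rot: [3.141, -0.002, 0.025]
force: [0.6, 0.1, 0.1]
grip_width: 0.0856
```

```bash
python3 - <<'E'
from h import *
f=grab('wrist','w3')
inc([0.571,-0.125,0.001],0.025)
E
```

```text
xyz cm [-0.11  0.03  0.15] w deg [ 0.04 -0.15 -0.02] t 3.77 F [-0.2  0.2 -0.8]
```

View pics/w3.png

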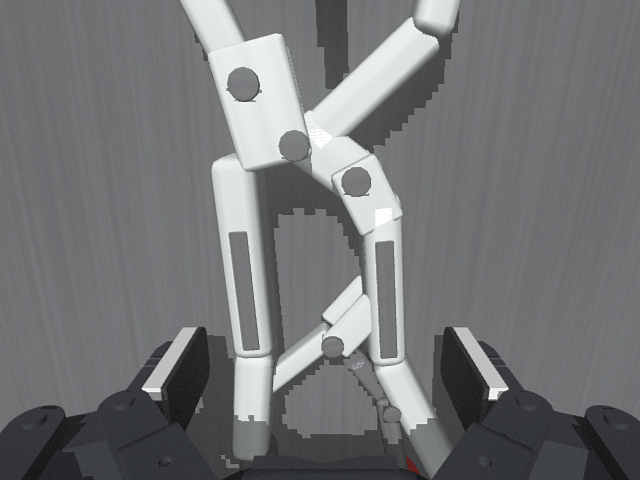

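{"method": "jog_arm", "body": {
  "increments": [
    {"x": 0, "y": 0, "z": 0.1, "wx": 0, "wy": 0, "wz": 0, "claw": 65},
    {"x": 0, "y": 0, "z": 0.1, "wx": 0, "wy": 0, "wz": 0, "claw": 65}
  ],
  "squeeze": 20
}}

```text
clock: 4.03
position: [0.5722, -0.1248, 0.003]
tool_rot: [3.14, -0.003, 0.024]
force: [-8.8, 1.8, 23.4]
grip_width: 0.0643
```

{"method": "jog_arm", "body": {
  "increments": [
    {"x": 0, "y": 0, "z": 0, "wx": 0, "wy": 0, "wz": 0, "claw": 40},
    {"x": 0, "y": 0, "z": 0, "wx": 0, "wy": 0, "wz": 0, "claw": 40},
    {"x": 0, "y": 0, "z": 0, "wx": 0, "wy": 0, "wz": 0, "claw": 40}
  ],
  "squeeze": 20
}}

```text
clock: 4.4
position: [0.5722, -0.1249, 0.0047]
tool_rot: [3.139, -0.004, 0.025]
force: [-9.5, 1.6, 25.4]
grip_width: 0.0565
```

```bash
python3 - <<'E'
from h import *
f=grab('wrist','w4')
inc([0.571,-0.125,0.001],0.025); print(bot.observe()['grip_width'])
E
```

```text
xyz cm [-0.13  0.    0.37] w deg [ 0.14 -0.21 -0.  ] t 4.45 F [-10.    1.4  25. ]
0.05655459697486769
```

View pics/w4.png

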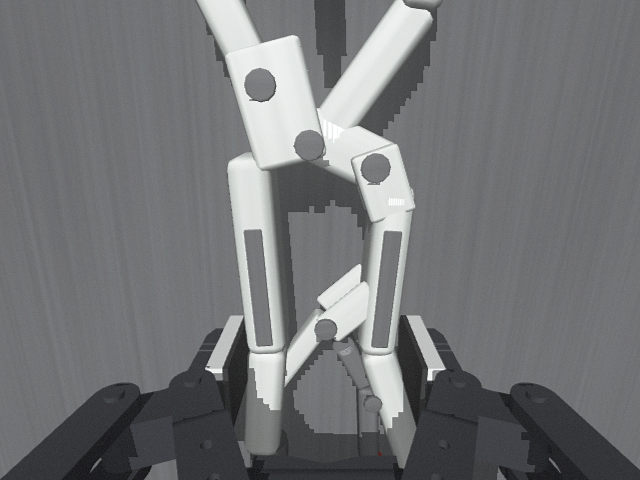

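{"method": "jog_arm", "body": {
  "increments": [
    {"x": 0, "y": 0, "z": -0.4, "wx": 0, "wy": 0, "wz": 0, "claw": 40},
    {"x": 0, "y": 0, "z": -0.6, "wx": 0, "wy": 0, "wz": 0, "claw": 40},
    {"x": 0, "y": 0, "z": -0.6, "wx": 0, "wy": 0, "wz": 0, "claw": 40},
    {"x": 0, "y": 0, "z": -0.6, "wx": 0, "wy": 0, "wz": 0, "claw": 40}
  ],
  "squeeze": 20
}}

```text
clock: 4.95
position: [0.5721, -0.125, 0.0105]
tool_rot: [3.139, -0.003, 0.025]
force: [-1.3, -1.6, -6.2]
grip_width: 0.0433
```

```bash
python3 - <<'E'
from h import *
f=grab('wrist','w5')
inc([0.571,-0.125,0.001],0.025); print(bot.observe()['grip_width'])
grab('scene','s5')
im=cv2.imread('pics/s5.png')
cv2.imwrite('pics/s5c.png',cv2.resize(im[180:310,220:440],None,fx=3.5,fy=3.5,interpolation=cv2.INTER_CUBIC))
E
```

```text
xyz cm [-0.11 -0.01  0.94] w deg [ 0.14 -0.18 -0.01] t 5.0 F [-0.9 -1.  -6.8]
0.04322245716077795
```

View pics/w5.png

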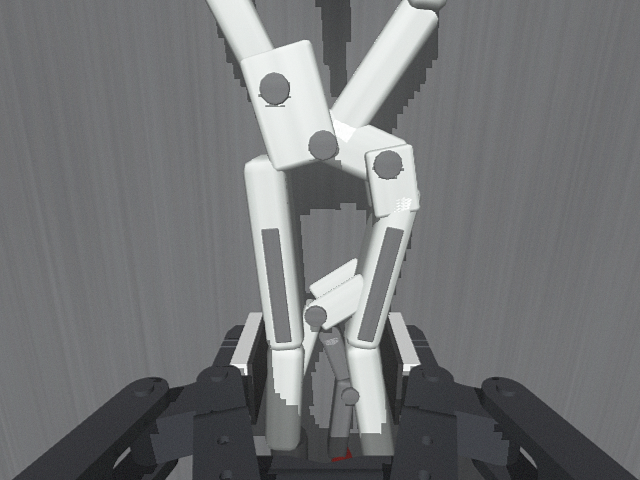

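View pics/s5c.png

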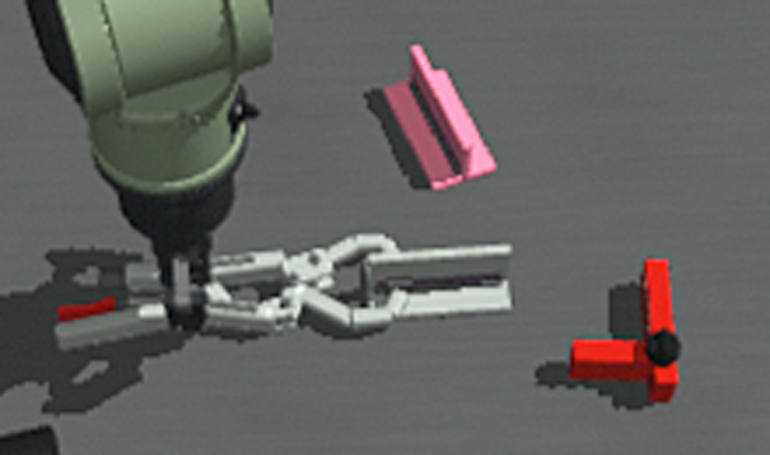

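{"method": "jog_arm", "body": {
  "increments": [
    {"x": 0, "y": 0, "z": 0.15, "wx": 0, "wy": 0, "wz": 0, "claw": 40},
    {"x": 0, "y": 0, "z": 0.2, "wx": 0, "wy": 0, "wz": 0, "claw": 40}
  ],
  "squeeze": 20
}}

```text
clock: 5.3
position: [0.5721, -0.1251, 0.0083]
tool_rot: [3.139, -0.003, 0.025]
force: [-0.9, -2.5, -3.9]
grip_width: 0.0431
```

{"method": "jog_arm", "body": {
  "increments": [
    {"x": 0, "y": 0, "z": 0.1, "wx": 0, "wy": 0, "wz": 0, "claw": 40},
    {"x": 0, "y": 0, "z": 0.1, "wx": 0, "wy": 0, "wz": 0, "claw": 40}
  ],
  "squeeze": 20
}}

```text
clock: 5.55
position: [0.5722, -0.1252, 0.0081]
tool_rot: [3.139, -0.003, 0.025]
force: [-5.4, -0.5, 12.5]
grip_width: 0.0429
```

{"method": "jog_arm", "body": {
  "increments": [
    {"x": 0, "y": 0, "z": -0.04, "wx": 0, "wy": 0, "wz": 0, "claw": 40},
    {"x": 0, "y": 0, "z": -0.04, "wx": 0, "wy": 0, "wz": 0, "claw": 40}
  ],
  "squeeze": 35
}}

```text
clock: 5.8
position: [0.5722, -0.1252, 0.0085]
tool_rot: [3.139, -0.003, 0.025]
force: [-1.7, -1.7, -4.8]
grip_width: 0.0428
```

```bash
python3 - <<'E'
from h import *
import pickle
w=grab('wrist','w6'); f=grab('top','t6'); g=grab('scene','s6')
pickle.dump((w,f,g),open('s6.pkl','wb'))
im=cv2.cvtColor(f['pixels'],cv2.COLOR_RGB2BGR)
cv2.imwrite('pics/t6c.png',cv2.resize(im[165:250,205:345],None,fx=5.5,fy=5.5,interpolation=cv2.INTER_CUBIC))
im=cv2.cvtColor(g['pixels'],cv2.COLOR_RGB2BGR)
cv2.imwrite('pics/s6c.png',cv2.resize(im[230:310,300:430],None,fx=6,fy=6,interpolation=cv2.INTER_CUBIC))
E
```

```text
(no output)
```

View pics/t6c.png

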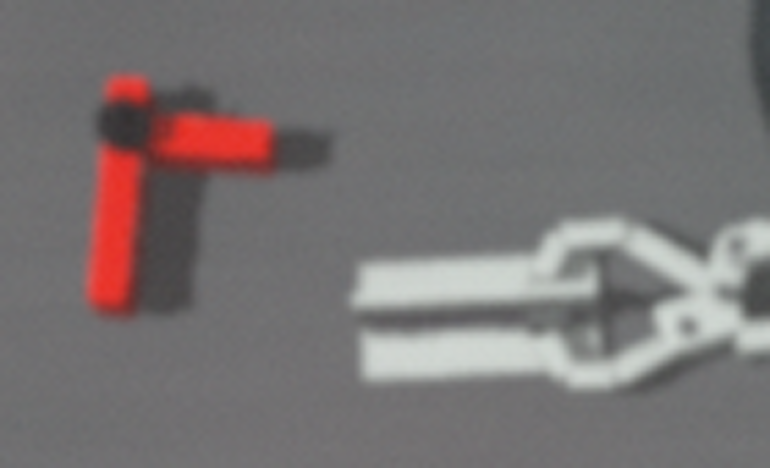

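View pics/s6c.png

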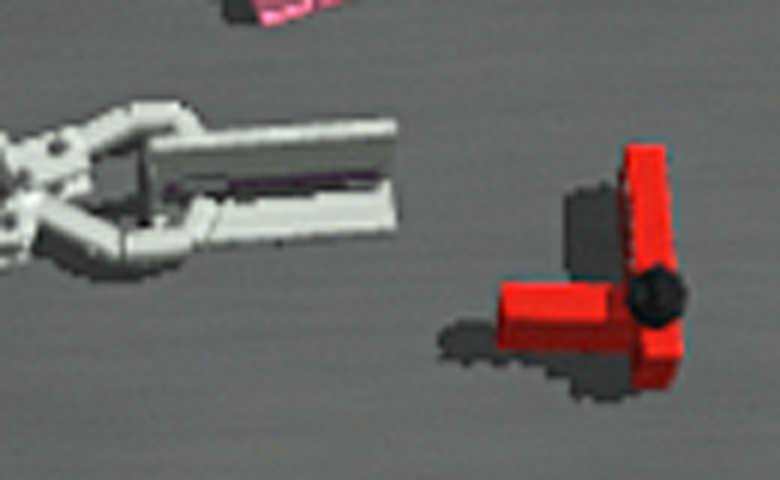

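```bash
cat > meas.py <<'E'
from h import *
def lineW(f,name,pts,z,quiet=False):
    w=ray(f,np.array(pts,float),z)[:,:2]
    for _ in range(4):
        vx,vy,x0,y0=cv2.fitLine(w.astype(np.float32),cv2.DIST_HUBER,0,1e-4,1e-4).ravel()
        d=(w-[x0,y0])@[-vy,vx]; k=abs(d)<max(0.0012,2*np.median(abs(d))); w=w[k]
    if abs(vy)>abs(vx) and vy<0 or abs(vx)>=abs(vy) and vx<0: vx,vy=-vx,-vy
    if not quiet: print(name,len(w),np.round([x0,y0],4),'ang',round(np.degrees(np.arctan2(vy,vx)),2),'rms',round(1000*d[k].std(),2))
    return np.array([x0,y0]),np.degrees(np.arctan2(vy,vx))
def cross(prof,thr,first=True):
    # subpixel crossing of profile going from start; returns index of first rising through thr
    p=np.asarray(prof,float)
    i=np.where((p[:-1]<thr)&(p[1:]>=thr))[0]
    if not len(i): return None
    i=i[0]; return i+(thr-p[i])/(p[i+1]-p[i])
def scan_cols(img,cols,v0,v1,thr):
    s=1 if v1>v0 else -1; out=[]
    for u in cols:
        c=cross(img[v0:v1:s,u],thr)
        if c is not None: out.append([u,v0+s*c])
    return out
def scan_rows(img,rows,u0,u1,thr):
    s=1 if u1>u0 else -1; out=[]
    for v in rows:
        c=cross(img[v,u0:u1:s],thr)
        if c is not None: out.append([u0+s*c,v])
    return out
E
python3 - <<'E'
from meas import *
import pickle
w,f,g=pickle.load(open('s6.pkl','rb'))
px=f['pixels'].astype(float); gray=px.min(2); red=px[...,0]-px[...,1:].max(2)
# tee in top
lineW(f,'base +x edge',scan_cols(gray,range(273,298),200,218,170),.005)
lineW(f,'base -x edge',scan_cols(gray,range(273,298),242,228,170),.005)
lineW(f,'base end',scan_rows(gray,list(range(215,218))+list(range(228,232)),262,280,170),.005)
lineW(f,'side z0',scan_cols(red,range(238,252),202,188,60),.0)
lineW(f,'end z0',scan_rows(red,range(197,218),240,224,60),.0)
# scene: corner and tee
px=g['pixels'].astype(float); gray=px.min(2); red=px[...,0]-px[...,1:].max(2)
print(gray[262,300:310])
lineW(g,'S base +x edge',scan_cols(gray,range(338,364),280,262,170),.0)
lineW(g,'S base +x edge z5',scan_cols(gray,range(338,364),280,262,170),.005)
lineW(g,'S web top far',scan_cols(gray,range(338,364),245,256,170),.045)
E
```

```text
base +x edge 25 [0.589 0.066] ang 91.91 rms 0.14
base -x edge 25 [0.5397 0.0705] ang 92.06 rms 0.21
base end 7 [0.5618 0.1015] ang 2.12 rms 0.26
side z0 14 [0.6339 0.1633] ang 86.91 rms 0.2
end z0 21 [0.6068 0.1981] ang -4.01 rms 0.14
[ 52.  84. 143. 196. 204. 232. 228. 184. 136. 127.]
S base +x edge 26 [0.5864 0.0708] ang 91.89 rms 0.22
S base +x edge z5 26 [0.5892 0.0703] ang 91.89 rms 0.22
S web top far 26 [0.5627 0.0627] ang 91.87 rms 0.27
```

```bash
python3 - <<'E'
from meas import *
import pickle
w,f,g=pickle.load(open('s6.pkl','rb'))
px=f['pixels'].astype(float); red=px[...,0]-px[...,1:].max(2)
print(red[205,218:240].astype(int)); print(red[183:204,245].astype(int))
for t in (90,120,150): 
  lineW(f,'end z3',scan_rows(red,range(197,218),240,220,t),.03)
  lineW(f,'side z3',scan_cols(red,range(238,252),202,186,t),.03)
s=bot.observe(); print(s['position'],s['tool_rot'],s['force'])
inc([0.5879,-0.0386,0.0085],-0.083,roll=3.139,pitch=-.003)
E
```

```text
[ -2   0   6  47 114 160 175 180 180 174 153 102  54  24  10   1   1   0
   3   2   2  -1]
[ -2   2  30  92 151 173 176 178 177 172 145  98  61  31  11   2   0  -2
  -1  -1  -1]
end z3 21 [0.5979 0.1944] ang -3.9 rms 0.18
side z3 14 [0.6278 0.1615] ang 86.42 rms 0.22
end z3 21 [0.5968 0.1958] ang -3.89 rms 0.17
side z3 14 [0.6295 0.1615] ang 85.71 rms 0.26
end z3 21 [0.5963 0.1973] ang -3.9 rms 0.2
side z3 14 [0.6313 0.1615] ang 85.41 rms 0.25
[ 0.57218786 -0.12515833  0.00835598] [ 3.13861704 -0.00331291  0.02452746] [-1.47697344 -1.66431549 -3.37537558]
xyz cm [ 1.78 -8.61 -0.03] w deg [ 0.   -0.04  6.16] t 5.95 F [-1.5 -1.7 -3.4]
```

{"method": "jog_arm", "body": {
  "increments": [
    {"x": 0.1, "y": -0.6, "z": 0, "wx": 0, "wy": 0, "wz": 0.4, "claw": 40},
    {"x": 0.3, "y": -1.6, "z": 0, "wx": 0, "wy": 0, "wz": 1.1, "claw": 40},
    {"x": 0.5, "y": -2.6, "z": 0, "wx": 0, "wy": 0, "wz": 1.8, "claw": 40},
    {"x": 0.7, "y": -3.6, "z": 0, "wx": 0, "wy": 0, "wz": 2.5, "claw": 40},
    {"x": 0.9, "y": -4.5, "z": 0, "wx": 0, "wy": 0, "wz": 3.2, "claw": 40},
    {"x": 0.9, "y": -4.5, "z": 0, "wx": 0, "wy": 0, "wz": 3.2, "claw": 40}
  ],
  "squeeze": 60
}}

```text
clock: 6.7
position: [0.5807, -0.0789, 0.0086]
tool_rot: [3.14, -0.005, -0.031]
force: [0.9, 4.9, 3.5]
grip_width: 0.0416
```

```bash
python3 - <<'E'
from meas import *
inc([0.5879,-0.0386,0.0085],-0.083,roll=3.139,pitch=-.003)
s=bot.observe(); print(s['moment'],s['grip_width'])
f=grab('wrist','w7'); t=grab('top','t7')
im=cv2.imread('pics/t7.png')
cv2.imwrite('pics/t7c.png',cv2.resize(im[165:250,205:345],None,fx=5.5,fy=5.5,interpolation=cv2.INTER_CUBIC))
E
```

```text
xyz cm [ 0.59 -4.05  0.  ] w deg [-0.05 -0.1   3.  ] t 6.7 F [0.9 4.9 3.5]
[ 0.9606452  -0.03201913 -0.24802144] 0.041558525260935605
```

View pics/t7c.png

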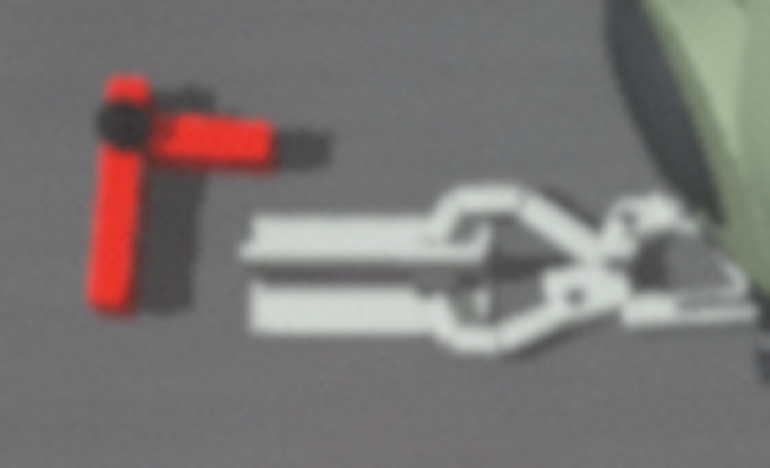

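View pics/w7.png

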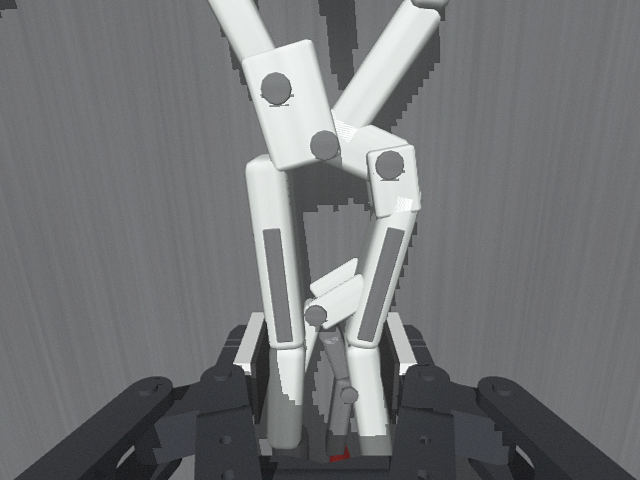

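```bash
cat >> meas.py <<'E'
def teetop(f,u0,vc):
    # u0: approx column of base end (left) ; vc approx row of the web middle-line
    px=f['pixels'].astype(float); gray=px.min(2)
    cols=range(u0+6,u0+28)
    A,a=lineW(f,'base +x edge',scan_cols(gray,cols,vc-22,vc-4,170),.005)
    B,b=lineW(f,'base -x edge',scan_cols(gray,cols,vc+22,vc+4,170),.005)
    C,c=lineW(f,'base end',scan_rows(gray,list(range(vc-6,vc-3))+list(range(vc+7,vc+12)),u0-10,u0+10,170),.005)
    th=np.radians((a+b)/2); ux=np.array([np.cos(th),np.sin(th)]); uy=np.array([-ux[1],ux[0]])
    y=(A@uy+B@uy)/2; x=C@ux-0.05
    p=x*ux+y*uy
    print('tee',p.round(4),'yaw',round((a+b)/2,2),'width',round((B-A)@uy*1000,1))
    return p,th
SEAT=np.array([0.6062,0.1434]); CY=np.radians(85.8)
def rel(p,th,q=None):
    ux=np.array([np.cos(CY),np.sin(CY)]); uy=np.array([-ux[1],ux[0]])
    print('tee in seat mm',round((p-SEAT)@ux*1000,1),round((p-SEAT)@uy*1000,1),'ang deg',round(np.degrees(th-CY),2))
E
python3 - <<'E'
from meas import *
import pickle
w,f,g=pickle.load(open('s6.pkl','rb'))
p,th=teetop(f,271,222); rel(p,th)
f=grab('top'); p,th=teetop(f,251,214); rel(p,th)
print(bot.observe()['force'])
E
```

```text
base +x edge 22 [0.589  0.0637] ang 92.05 rms 0.14
base -x edge 22 [0.5398 0.0668] ang 92.38 rms 0.18
base end 7 [0.5594 0.1017] ang 3.49 rms 0.56
tee [0.5649 0.0519] yaw 92.21 width 49.1
tee in seat mm -94.3 34.5 ang deg 6.41
base +x edge 22 [0.6085 0.1092] ang 89.11 rms 0.18
base -x edge 22 [0.5591 0.1066] ang 88.88 rms 0.08
base end 5 [0.5721 0.1484] ang 3.51 rms 0.16
tee [0.5836 0.0981] yaw 88.99 width 49.3
tee in seat mm -46.8 19.2 ang deg 3.19
[0.50692753 6.0677253  3.4839356 ]
```

```bash
cat >> meas.py <<'E'
def goto(p,th,dx,dy,dth=0):
    s=bot.observe(); T=s['position'][:2]; a=CY+dth-th
    ux=np.array([np.cos(CY),np.sin(CY)]); uy=np.array([-ux[1],ux[0]])
    M=np.array([[np.cos(a),-np.sin(a)],[np.sin(a),np.cos(a)]])
    Tn=SEAT+dx*ux+dy*uy+M@(T-p)
    print('tool target',Tn.round(4)); inc([*Tn,s['position'][2]],s['tool_rot'][2]+a,s['tool_rot'][0],s['tool_rot'][1])
E
python3 - <<'E'
from meas import *
goto(np.array([.5836,.0981]),np.radians(88.99),-.006,.006)
E
```

```text
tool target [ 0.587  -0.0388]
xyz cm [ 0.51 -4.04 -0.  ] w deg [-0.01 -0.    3.19] t 6.85 F [0.5 6.1 3.5]
```

{"method": "jog_arm", "body": {
  "increments": [
    {"x": 0.1, "y": -0.6, "z": 0, "wx": 0, "wy": 0, "wz": 0.5, "claw": 40},
    {"x": 0.2, "y": -1.5, "z": 0, "wx": 0, "wy": 0, "wz": 1.2, "claw": 40},
    {"x": 0.35, "y": -2.5, "z": 0, "wx": 0, "wy": 0, "wz": 2.0, "claw": 40},
    {"x": 0.45, "y": -3.5, "z": 0, "wx": 0, "wy": 0, "wz": 2.8, "claw": 40},
    {"x": 0.5, "y": -4.0, "z": 0, "wx": 0, "wy": 0, "wz": 3.2, "claw": 40},
    {"x": 0.5, "y": -4.0, "z": 0, "wx": 0, "wy": 0, "wz": 3.2, "claw": 40}
  ]
}}

```text
clock: 7.6
position: [0.5869, -0.0392, 0.0086]
tool_rot: [3.14, -0.005, -0.086]
force: [-0.6, -0.1, 1.1]
grip_width: 0.0413
```

```bash
python3 - <<'E'
from meas import *
import pickle
s=bot.observe(); print(s['position'],s['tool_rot'],s['force'],s['moment'],s['grip_width'])
f=grab('top','t8'); g=grab('scene','s8')
pickle.dump((f,g),open('s8.pkl','wb'))
im=cv2.imread('pics/t8.png')
cv2.imwrite('pics/t8c.png',cv2.resize(im[165:250,205:345],None,fx=5.5,fy=5.5,interpolation=cv2.INTER_CUBIC))
im=cv2.imread('pics/s8.png')
cv2.imwrite('pics/s8c.png',cv2.resize(im[230:310,300:430],None,fx=6,fy=6,interpolation=cv2.INTER_CUBIC))
E
```

```text
[ 0.58692312 -0.03918142  0.00855631] [ 3.14043467 -0.00485477 -0.08638207] [-0.60058133 -0.07897208  1.05218581] [-0.15028516  0.17335417 -0.05242001] 0.041321910370821176
```

View pics/t8c.png

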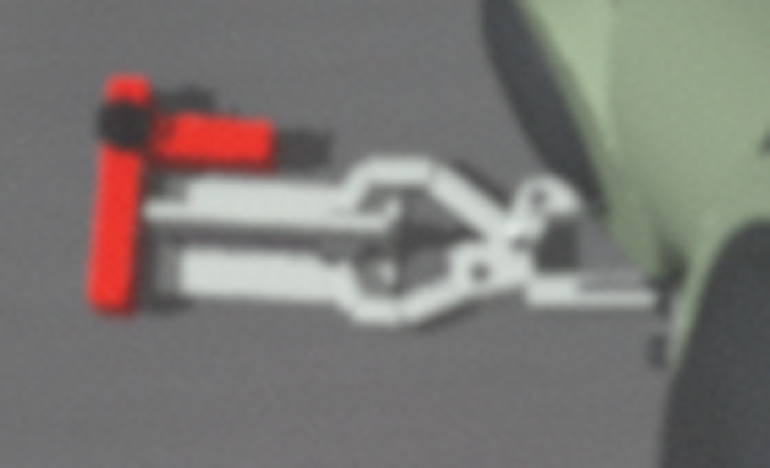

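View pics/s8c.png

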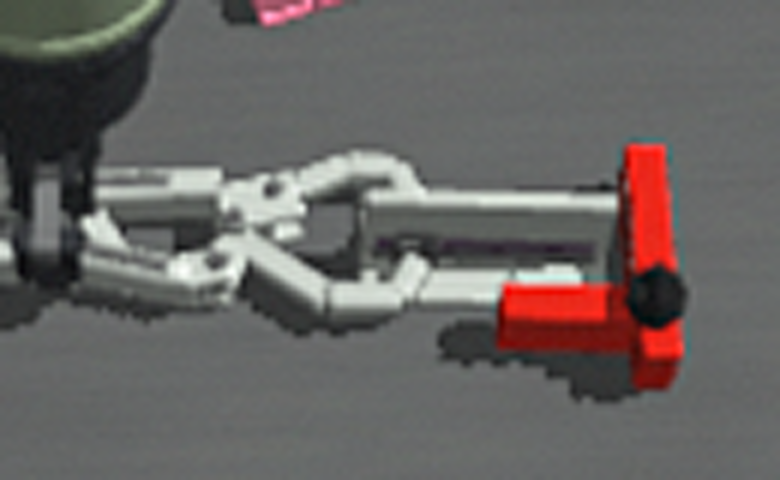

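```bash
python3 - <<'E'
from meas import *
import pickle
f,g=pickle.load(open('s8.pkl','rb'))
px=f['pixels'].astype(float); gray=px.min(2)
A,a=lineW(f,'+x',scan_cols(gray,range(241,266),193,205,170),.005)
B,b=lineW(f,'-x',scan_cols(gray,range(240,266),226,212,170),.005)
px=f['pixels'].astype(float); red=px[...,0]-px[...,1:].max(2)
lineW(f,'side z0',scan_cols(red,range(240,252),200,188,90),.03)
print(gray[196,228:262].astype(int)); print(gray[214,224:250].astype(int))
print(gray[190:206,244].astype(int)); print(gray[190:206,250].astype(int))
px=g['pixels'].astype(float); gray=px.min(2)
lineW(g,'S web top far',scan_cols(gray,range(365,398),256,266,170),.045)
E
```

```text
+x 25 [0.6246 0.1406] ang 85.78 rms 0.26
-x 26 [0.5759 0.1494] ang 85.27 rms 0.13
side z0 12 [0.6274 0.1568] ang 87.22 rms 0.15
[ 48  55  61  63  63  64  68  73  78  80  78  82  85  89 100 106 108 102
  97  98  96  94  91  87  86  86  88  95  99 101 102 101  99 102]
[ 47  41  51  51  58  56  63  68  80  96 112 122 127 148 178 199 207 209
 209 209 209 207 208 208 209 209]
[ 45  49  48  49  52  69 108 150 185 200 203 209 206 200 183 148]
[ 48  46  48  50  52  63  91 134 175 197 206 205 205 207 195 167]
S web top far 25 [0.5985 0.1459] ang 86.03 rms 0.16
```

{"method": "jog_arm", "body": {
  "increments": [
    {"x": 0.15, "y": -0.1, "z": 0, "wx": 0, "wy": 0, "wz": 0, "claw": 40},
    {"x": 0.3, "y": -0.2, "z": 0, "wx": 0, "wy": 0, "wz": 0, "claw": 40},
    {"x": 0.4, "y": -0.3, "z": 0, "wx": 0, "wy": 0, "wz": 0, "claw": 40}
  ]
}}

```text
clock: 8.07
position: [0.5899, -0.0381, 0.0085]
tool_rot: [3.139, -0.002, -0.087]
force: [-8.9, -8.0, 9.8]
grip_width: 0.041
```

```bash
cat > st.py <<'E'
from h import *
s=bot.observe(); print(round(s['clock'],2),s['position'].round(5),s['tool_rot'].round(4),'F',s['force'].round(1),'M',s['moment'].round(2),round(s['grip_width'],4))
E
python3 st.py
```

```text
8.07 [ 0.58986 -0.03806  0.0085 ] [ 3.1386e+00 -2.4000e-03 -8.6900e-02] F [-8.9 -8.   9.8] M [-1.54  1.86  0.36] 0.041
```

{"method": "jog_arm", "body": {
  "increments": [
    {"x": 0, "y": 0, "z": -0.02, "wx": 0, "wy": 0, "wz": 0, "claw": 40}
  ]
}}

```text
clock: 8.2
position: [0.5897, -0.038, 0.0086]
tool_rot: [3.139, -0.002, -0.087]
force: [0.8, 2.1, -2.2]
grip_width: 0.0407
```

```bash
python3 st.py
```

```text
8.2 [ 0.58971 -0.03804  0.00859] [ 3.1389e+00 -2.1000e-03 -8.6700e-02] F [ 0.8  2.1 -2.2] M [ 0.5  -0.15  0.06] 0.0407
```

{"method": "jog_arm", "body": {
  "increments": [
    {"x": 0.06, "y": 0, "z": -0.04, "wx": 0, "wy": 0, "wz": 0, "claw": 40},
    {"x": 0.12, "y": 0, "z": -0.04, "wx": 0, "wy": 0, "wz": 0, "claw": 40}
  ]
}}

```text
clock: 8.45
position: [0.5905, -0.0381, 0.0087]
tool_rot: [3.139, -0.001, -0.086]
force: [-2.5, -0.4, -3.2]
grip_width: 0.0412
```

```bash
python3 st.py
```

```text
8.45 [ 0.59055 -0.03813  0.00869] [ 3.1389e+00 -1.3000e-03 -8.6400e-02] F [-2.5 -0.4 -3.2] M [-0.01  0.42  0.35] 0.0412
```

{"method": "jog_arm", "body": {
  "increments": [
    {"x": 0.07, "y": 0, "z": -0.02, "wx": 0, "wy": 0, "wz": 0, "claw": 40},
    {"x": 0.14, "y": 0, "z": -0.02, "wx": 0, "wy": 0, "wz": 0, "claw": 40}
  ]
}}

```text
clock: 8.7
position: [0.5919, -0.0382, 0.0088]
tool_rot: [3.139, -0.001, -0.086]
force: [-3.0, 0.5, -4.7]
grip_width: 0.0411
```

```bash
python3 st.py
```

```text
8.7 [ 0.59187 -0.03819  0.00877] [ 3.139e+00 -1.000e-03 -8.630e-02] F [-3.   0.5 -4.7] M [0.   0.41 0.37] 0.0411
```

{"method": "jog_arm", "body": {
  "increments": [
    {"x": 0.05, "y": 0, "z": 0, "wx": 0, "wy": 0, "wz": 0, "claw": 40},
    {"x": 0.1, "y": 0, "z": 0, "wx": 0, "wy": 0, "wz": 0, "claw": 40}
  ]
}}

```text
clock: 8.95
position: [0.5927, -0.0383, 0.0087]
tool_rot: [3.139, -0.001, -0.086]
force: [-3.8, 0.2, -4.9]
grip_width: 0.0411
```

```bash
python3 st.py
```

```text
8.95 [ 0.59273 -0.0383   0.00869] [ 3.1389e+00 -7.0000e-04 -8.6100e-02] F [-3.8  0.2 -4.9] M [-0.1   0.68  0.57] 0.0411
```

{"method": "jog_arm", "body": {
  "increments": [
    {"x": 0.05, "y": 0, "z": 0, "wx": 0, "wy": 0, "wz": 0, "claw": 40}
  ]
}}

```text
clock: 9.07
position: [0.593, -0.0384, 0.0086]
tool_rot: [3.139, -0.0, -0.086]
force: [-3.9, 0.0, -3.3]
grip_width: 0.0412
```

```bash
python3 st.py
```

```text
9.07 [ 0.59301 -0.03839  0.00864] [ 3.1387e+00 -2.0000e-04 -8.5900e-02] F [-3.9  0.  -3.3] M [-0.02  0.84  0.64] 0.0412
```

```bash
python3 - <<'E'
from meas import *
import pickle
f=grab('top','t9'); g=grab('scene','s9')
pickle.dump((f,g),open('s9.pkl','wb'))
px=f['pixels'].astype(float); gray=px.min(2)
B,b=lineW(f,'-x',scan_cols(gray,range(240,263),224,209,170),.005)
px=g['pixels'].astype(float); gray=px.min(2)
lineW(g,'S web top far',scan_cols(gray,range(365,398),256,266,170),.045)
im=cv2.imread('pics/t9.png')
a=cv2.resize(im[180:225,220:285],None,fx=6,fy=6,interpolation=cv2.INTER_CUBIC)
im=cv2.imread('pics/s9.png')
b=cv2.resize(im[245:305,345:425],None,fx=5,fy=5,interpolation=cv2.INTER_CUBIC)
H=max(a.shape[0],b.shape[0]); o=np.zeros((H,a.shape[1]+b.shape[1],3),np.uint8); o[:a.shape[0],:a.shape[1]]=a; o[:b.shape[0],a.shape[1]:]=b
cv2.imwrite('pics/c9.png',o)
E
```

```text
-x 23 [0.58   0.1471] ang 85.63 rms 0.12
S web top far 26 [0.6027 0.1383] ang 85.19 rms 0.24
```

View pics/c9.png

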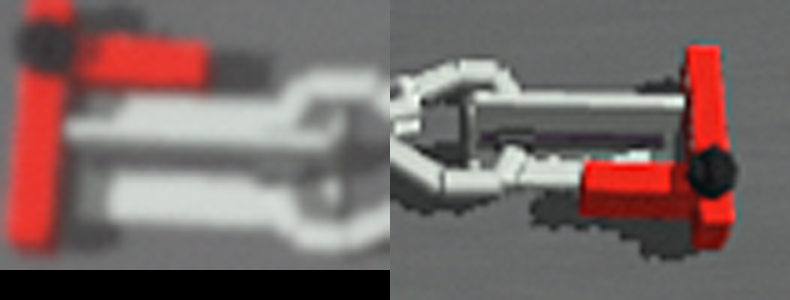

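{"method": "jog_arm", "body": {
  "increments": [
    {"x": 0.06, "y": 0, "z": 0, "wx": 0, "wy": 0, "wz": 0, "claw": 40},
    {"x": 0.09, "y": 0, "z": 0, "wx": 0, "wy": 0, "wz": 0, "claw": 40}
  ]
}}

```text
clock: 9.43
position: [0.5934, -0.0385, 0.0086]
tool_rot: [3.138, 0.001, -0.086]
force: [-6.8, -0.3, -0.3]
grip_width: 0.0408
```

```bash
python3 st.py
```

```text
9.43 [ 0.59344 -0.03849  0.00857] [ 3.1384e+00  7.0000e-04 -8.5600e-02] F [-6.8 -0.3 -0.3] M [-0.1   1.48  0.86] 0.0408
```

{"method": "jog_arm", "body": {
  "increments": [
    {"x": 0.04, "y": -0.1, "z": -0.02, "wx": 0, "wy": 0, "wz": 0, "claw": 40},
    {"x": 0.04, "y": -0.2, "z": -0.02, "wx": 0, "wy": 0, "wz": 0, "claw": 40}
  ]
}}

```text
clock: 9.68
position: [0.5935, -0.0377, 0.0086]
tool_rot: [3.137, 0.002, -0.086]
force: [-6.9, -6.2, -2.3]
grip_width: 0.0409
```

```bash
python3 st.py
```

```text
9.68 [ 0.59347 -0.03769  0.00861] [ 3.1368e+00  1.8000e-03 -8.6000e-02] F [-6.9 -6.2 -2.3] M [-1.22  1.21  0.92] 0.0409
```

{"method": "jog_arm", "body": {
  "increments": [
    {"x": 0.03, "y": -0.12, "z": -0.02, "wx": 0, "wy": 0, "wz": 0, "claw": 40},
    {"x": 0.03, "y": -0.2, "z": -0.02, "wx": 0, "wy": 0, "wz": 0, "claw": 40},
    {"x": 0.03, "y": -0.2, "z": -0.02, "wx": 0, "wy": 0, "wz": 0, "claw": 40}
  ]
}}

```text
clock: 10.05
position: [0.5934, -0.0368, 0.0087]
tool_rot: [3.135, 0.003, -0.086]
force: [-6.2, -4.9, -2.8]
grip_width: 0.0407
```

```bash
python3 st.py
```

```text
10.05 [ 0.59342 -0.03675  0.00867] [ 3.1353e+00  2.8000e-03 -8.6300e-02] F [-6.2 -4.9 -2.8] M [-0.98  1.18  0.81] 0.0407
```

{"method": "jog_arm", "body": {
  "increments": [
    {"x": 0.03, "y": -0.12, "z": -0.01, "wx": 0.25, "wy": 0.2, "wz": 0, "claw": 40},
    {"x": 0.03, "y": -0.2, "z": -0.01, "wx": 0.25, "wy": 0.2, "wz": 0, "claw": 40},
    {"x": 0.03, "y": -0.2, "z": -0.01, "wx": 0.25, "wy": 0.2, "wz": 0, "claw": 40}
  ]
}}

```text
clock: 10.42
position: [0.5934, -0.0359, 0.0086]
tool_rot: [3.138, 0.0, -0.087]
force: [-6.4, -4.3, -2.5]
grip_width: 0.041
```

```bash
python3 st.py
```

```text
10.43 [ 0.59335 -0.03586  0.00859] [ 3.1382e+00  3.0000e-04 -8.6700e-02] F [-6.4 -4.3 -2.5] M [-1.09  1.24  0.8 ] 0.041
```

{"method": "jog_arm", "body": {
  "increments": [
    {"x": 0.03, "y": -0.12, "z": -0.01, "wx": 0.1, "wy": 0.1, "wz": 0, "claw": 40},
    {"x": 0.03, "y": -0.2, "z": -0.01, "wx": 0.1, "wy": 0.1, "wz": 0, "claw": 40},
    {"x": 0.03, "y": -0.22, "z": -0.01, "wx": 0.1, "wy": 0.1, "wz": 0, "claw": 40}
  ]
}}

```text
clock: 10.8
position: [0.5934, -0.0349, 0.0086]
tool_rot: [3.138, -0.0, -0.087]
force: [-5.8, -6.0, -1.5]
grip_width: 0.0411
```

```bash
python3 st.py
```

```text
10.8 [ 0.59336 -0.03493  0.0086 ] [ 3.1383e+00 -5.0000e-04 -8.7100e-02] F [-5.8 -6.  -1.5] M [-1.29  1.28  0.86] 0.0411
```

{"method": "jog_arm", "body": {
  "increments": [
    {"x": 0.03, "y": -0.1, "z": -0.01, "wx": 0.2, "wy": 0.1, "wz": 0, "claw": 40},
    {"x": 0.03, "y": -0.17, "z": -0.01, "wx": 0.2, "wy": 0.1, "wz": 0, "claw": 40}
  ]
}}

```text
clock: 11.05
position: [0.5933, -0.0346, 0.0086]
tool_rot: [3.14, -0.001, -0.088]
force: [-5.9, -7.2, -1.8]
grip_width: 0.0408
```

```bash
python3 st.py
```

```text
11.05 [ 0.59333 -0.03462  0.00861] [ 3.14e+00 -1.30e-03 -8.77e-02] F [-5.9 -7.2 -1.8] M [-1.41  1.3   0.83] 0.0408
```

```bash
cat > look.py <<'E'
import sys,pickle
from meas import *
n=sys.argv[1]
f=grab('top','t'+n); g=grab('scene','s'+n)
pickle.dump((f,g),open('s%s.pkl'%n,'wb'))
im=cv2.imread('pics/t%s.png'%n)
a=cv2.resize(im[180:225,220:285],None,fx=6,fy=6,interpolation=cv2.INTER_CUBIC)
im=cv2.imread('pics/s%s.png'%n)
b=cv2.resize(im[245:305,345:425],None,fx=5,fy=5,interpolation=cv2.INTER_CUBIC)
H=max(a.shape[0],b.shape[0]); o=np.zeros((H,a.shape[1]+b.shape[1],3),np.uint8); o[:a.shape[0],:a.shape[1]]=a; o[:b.shape[0],a.shape[1]:]=b
cv2.imwrite('pics/c%s.png'%n,o)
px=f['pixels'].astype(float); gray=px.min(2)
lineW(f,'-x',scan_cols(gray,range(238,259),224,209,170),.005)
px=g['pixels'].astype(float); gray=px.min(2)
lineW(g,'S web top far',scan_cols(gray,range(367,398),256,266,170),.045)
E
python3 look.py 10; python3 st.py
```

```text
-x 20 [0.5801 0.1487] ang 85.39 rms 0.18
S web top far 24 [0.6036 0.1503] ang 84.93 rms 0.29
11.15 [ 0.59332 -0.03451  0.0086 ] [ 3.1401e+00 -1.3000e-03 -8.7600e-02] F [-4.8 -5.6 -2. ] M [-1.26  1.23  0.82] 0.0407
```

View pics/c10.png

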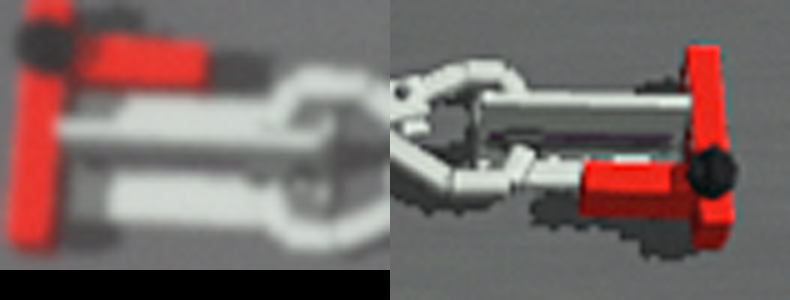

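{"method": "jog_arm", "body": {
  "increments": [
    {"x": 0.04, "y": -0.12, "z": -0.01, "wx": 0.1, "wy": 0, "wz": -0.2, "claw": 40},
    {"x": 0.04, "y": -0.18, "z": -0.01, "wx": 0.1, "wy": 0, "wz": -0.2, "claw": 40}
  ]
}}

```text
clock: 11.4
position: [0.5935, -0.0339, 0.0086]
tool_rot: [3.14, -0.001, -0.085]
force: [-5.0, -5.5, -2.8]
grip_width: 0.0412
```

```bash
python3 st.py
```

```text
11.4 [ 0.5935  -0.03395  0.0086 ] [ 3.1404e+00 -6.0000e-04 -8.4700e-02] F [-5.  -5.5 -2.8] M [-1.15  1.05  0.71] 0.0412
```

Still sliding (0.6 mm). Continue in small steps.

{"method": "jog_arm", "body": {
  "increments": [
    {"x": 0.04, "y": -0.12, "z": -0.01, "wx": 0, "wy": 0, "wz": 0, "claw": 40},
    {"x": 0.04, "y": -0.17, "z": -0.01, "wx": 0, "wy": 0, "wz": 0, "claw": 40}
  ]
}}

```text
clock: 11.65
position: [0.5936, -0.0334, 0.0086]
tool_rot: [3.139, 0.0, -0.085]
force: [-5.5, -5.4, -2.4]
grip_width: 0.0412
```

```bash
python3 st.py
```

```text
11.65 [ 0.59363 -0.03344  0.00861] [ 3.1388e+00  3.0000e-04 -8.5200e-02] F [-5.5 -5.4 -2.4] M [-1.23  1.2   0.76] 0.0412
```

{"method": "jog_arm", "body": {
  "increments": [
    {"x": 0.04, "y": -0.12, "z": -0.01, "wx": 0, "wy": 0, "wz": 0, "claw": 40},
    {"x": 0.04, "y": -0.16, "z": -0.01, "wx": 0, "wy": 0, "wz": 0, "claw": 40}
  ]
}}

```text
clock: 11.9
position: [0.5937, -0.0332, 0.0086]
tool_rot: [3.137, 0.001, -0.086]
force: [-5.6, -7.1, -2.7]
grip_width: 0.0414
```

```bash
python3 st.py
```

```text
11.9 [ 0.59365 -0.03319  0.00859] [ 3.1371e+00  1.3000e-03 -8.5800e-02] F [-5.6 -7.1 -2.7] M [-1.36  1.18  0.79] 0.0414
```

{"method": "jog_arm", "body": {
  "increments": [
    {"x": 0.04, "y": -0.12, "z": -0.01, "wx": 0.15, "wy": 0.1, "wz": 0, "claw": 40},
    {"x": 0.04, "y": -0.16, "z": -0.01, "wx": 0.15, "wy": 0.1, "wz": 0, "claw": 40}
  ]
}}

```text
clock: 12.15
position: [0.5937, -0.0329, 0.0086]
tool_rot: [3.138, 0.001, -0.086]
force: [-6.8, -6.2, -1.4]
grip_width: 0.0416
```

```bash
python3 st.py
```

```text
12.15 [ 0.59367 -0.03294  0.00858] [ 3.138e+00  6.000e-04 -8.630e-02] F [-6.8 -6.2 -1.4] M [-1.41  1.32  0.86] 0.0416
```

{"method": "jog_arm", "body": {
  "increments": [
    {"x": 0.04, "y": -0.12, "z": -0.01, "wx": 0, "wy": 0, "wz": 0, "claw": 40},
    {"x": 0.04, "y": -0.16, "z": -0.01, "wx": 0, "wy": 0, "wz": 0, "claw": 40}
  ]
}}

```text
clock: 12.4
position: [0.5936, -0.0328, 0.0086]
tool_rot: [3.136, 0.002, -0.087]
force: [-6.5, -7.2, -0.7]
grip_width: 0.0411
```

```bash
python3 st.py
```

```text
12.4 [ 0.59364 -0.0328   0.00858] [ 3.136e+00  1.600e-03 -8.690e-02] F [-6.5 -7.2 -0.7] M [-1.44  1.32  0.89] 0.0411
```

{"method": "jog_arm", "body": {
  "increments": [
    {"x": 0.06, "y": -0.15, "z": -0.01, "wx": 0.2, "wy": 0.1, "wz": -0.1, "claw": 40},
    {"x": 0.06, "y": -0.22, "z": -0.01, "wx": 0.2, "wy": 0.1, "wz": -0.1, "claw": 40}
  ]
}}

```text
clock: 12.65
position: [0.5939, -0.0322, 0.0086]
tool_rot: [3.138, 0.001, -0.086]
force: [-7.0, -6.4, -1.2]
grip_width: 0.0415
```

```bash
python3 st.py; python3 look.py 11
```

```text
12.65 [ 0.59385 -0.03223  0.0086 ] [ 3.1375e+00  1.0000e-03 -8.5800e-02] F [-7.  -6.4 -1.2] M [-1.48  1.35  0.95] 0.0415
-x 20 [0.5807 0.156 ] ang 85.6 rms 0.18
S web top far 25 [0.6029 0.1419] ang 85.13 rms 0.34
```

View pics/c11.png

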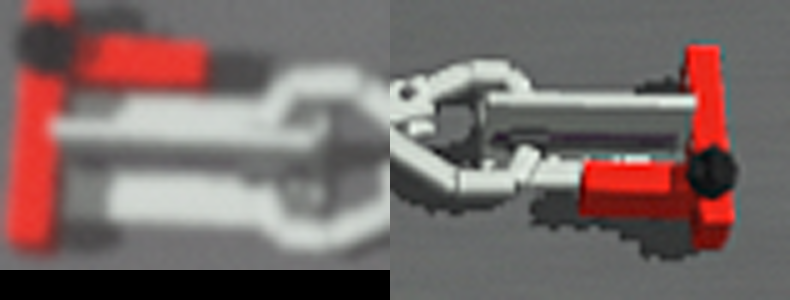

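```bash
python3 - <<'E'
from meas import *
import pickle
w,f0,g0=pickle.load(open('s6.pkl','rb')); f8,g8=pickle.load(open('s8.pkl','rb')); f1,g1=pickle.load(open('s11.pkl','rb'))
def webend(g,u0,u1,vtop):
    gray=g['pixels'].astype(float).min(2)
    print([int(x) for x in gray[vtop,u0:u1]])
for g,v,u in ((g0,251,366),(g8,263,402),(g1,265,406)):
    for vv in (v-1,v,v+1): webend(g,u-8,u+8,vv)
print(ray(g0,[[366.2,251]],.045),ray(g1,[[406,265.4]],.045))
E
```

```text
[164, 185, 180, 182, 182, 189, 192, 178, 109, 97, 101, 101, 101, 100, 102, 100]
[212, 219, 218, 219, 219, 214, 200, 187, 118, 101, 103, 101, 102, 100, 103, 104]
[159, 159, 154, 144, 145, 141, 127, 126, 105, 100, 103, 102, 101, 102, 100, 101]
[178, 147, 141, 140, 141, 143, 144, 146, 135, 41, 46, 18, 26, 28, 27, 27]
[219, 207, 210, 209, 211, 209, 210, 213, 195, 44, 28, 14, 28, 29, 25, 22]
[162, 163, 164, 164, 169, 181, 181, 184, 170, 46, 36, 35, 26, 30, 28, 22]
[192, 188, 188, 187, 185, 186, 183, 179, 100, 10, 26, 26, 27, 75, 85, 102]
[207, 228, 225, 225, 225, 225, 220, 217, 114, 15, 24, 23, 22, 65, 85, 100]
[135, 149, 148, 146, 146, 148, 141, 146, 78, 13, 23, 25, 22, 61, 82, 100]
[[0.5655608  0.10327387 0.045     ]] [[0.61112464 0.19455045 0.045     ]]
```

{"method": "jog_arm", "body": {
  "increments": [
    {"x": 0.04, "y": -0.15, "z": -0.01, "wx": 0.1, "wy": 0.1, "wz": 0, "claw": 40},
    {"x": 0.04, "y": -0.18, "z": -0.01, "wx": 0.1, "wy": 0.1, "wz": 0, "claw": 40}
  ]
}}

```text
clock: 13.0
position: [0.5938, -0.0318, 0.0086]
tool_rot: [3.137, 0.0, -0.086]
force: [-5.9, -7.8, -1.5]
grip_width: 0.0411
```

```bash
python3 st.py
```

```text
13.0 [ 0.59384 -0.03185  0.00858] [ 3.1373e+00  3.0000e-04 -8.6200e-02] F [-5.9 -7.8 -1.5] M [-1.78  1.35  0.87] 0.0411
```

{"method": "jog_arm", "body": {
  "increments": [
    {"x": 0.04, "y": -0.15, "z": -0.01, "wx": 0.1, "wy": 0.1, "wz": 0, "claw": 40},
    {"x": 0.04, "y": -0.18, "z": -0.01, "wx": 0.1, "wy": 0.1, "wz": 0, "claw": 40}
  ]
}}

```text
clock: 13.25
position: [0.5938, -0.0318, 0.0086]
tool_rot: [3.137, -0.0, -0.087]
force: [-7.3, -9.0, -0.9]
grip_width: 0.0412
```

```bash
python3 st.py
```

```text
13.25 [ 0.59381 -0.03184  0.00858] [ 3.1367e+00 -4.0000e-04 -8.6800e-02] F [-7.3 -9.  -0.9] M [-1.92  1.31  0.95] 0.0412
```

{"method": "jog_arm", "body": {
  "increments": [
    {"x": 0.07, "y": -0.18, "z": -0.01, "wx": 0.1, "wy": 0.0, "wz": -0.05, "claw": 40},
    {"x": 0.07, "y": -0.21, "z": -0.01, "wx": 0.1, "wy": 0.0, "wz": -0.05, "claw": 40},
    {"x": 0.07, "y": -0.21, "z": -0.01, "wx": 0.1, "wy": 0.0, "wz": -0.05, "claw": 40}
  ]
}}

```text
clock: 13.62
position: [0.5939, -0.0319, 0.0086]
tool_rot: [3.136, 0.001, -0.087]
force: [-8.0, -9.2, 0.2]
grip_width: 0.0412
```

```bash
python3 st.py; python3 look.py 12
```

```text
13.62 [ 0.59389 -0.03189  0.00858] [ 3.1357e+00  1.2000e-03 -8.6800e-02] F [-8.  -9.2  0.2] M [-1.98  1.7   1.  ] 0.0412
-x 20 [0.5802 0.1487] ang 85.84 rms 0.19
S web top far 25 [0.6031 0.1439] ang 85.12 rms 0.33
```

View pics/c12.png

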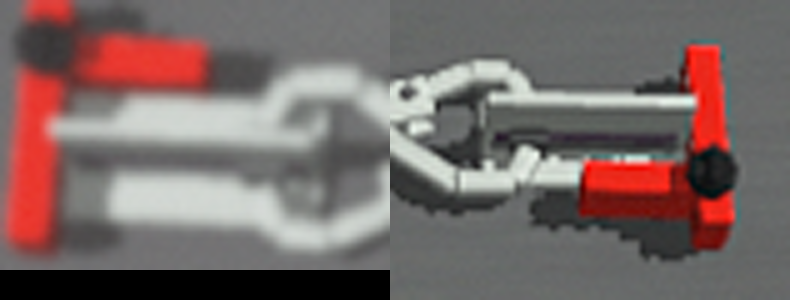

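{"method": "jog_arm", "body": {
  "increments": [
    {"x": 0.06, "y": -0.22, "z": -0.01, "wx": 0.15, "wy": 0.05, "wz": -0.05, "claw": 40},
    {"x": 0.06, "y": -0.28, "z": -0.01, "wx": 0.15, "wy": 0.05, "wz": -0.05, "claw": 40}
  ]
}}

```text
clock: 13.98
position: [0.5938, -0.0318, 0.0086]
tool_rot: [3.135, 0.002, -0.087]
force: [-8.0, -14.2, 1.3]
grip_width: 0.0413
```

```bash
python3 st.py
```

```text
13.97 [ 0.59385 -0.03182  0.00858] [ 3.1349e+00  1.9000e-03 -8.7100e-02] F [ -8.  -14.2   1.3] M [-2.97  1.64  1.04] 0.0413
```

{"method": "jog_arm", "body": {
  "increments": [
    {"x": 0.06, "y": -0.22, "z": -0.01, "wx": 0.15, "wy": 0.1, "wz": -0.05, "claw": 40},
    {"x": 0.06, "y": -0.22, "z": -0.01, "wx": 0.15, "wy": 0.1, "wz": -0.05, "claw": 40},
    {"x": 0.06, "y": -0.22, "z": -0.01, "wx": 0.15, "wy": 0.1, "wz": -0.05, "claw": 40},
    {"x": 0.06, "y": -0.22, "z": -0.01, "wx": 0.15, "wy": 0.1, "wz": -0.05, "claw": 40}
  ]
}}

```text
clock: 14.48
position: [0.5938, -0.0318, 0.0086]
tool_rot: [3.135, 0.002, -0.087]
force: [-6.9, -10.2, -0.3]
grip_width: 0.0409
```

```bash
python3 st.py;  python3 - <<'E'
from meas import *
f=grab('wrist','w13')
E
```

```text
14.47 [ 0.59382 -0.03185  0.00856] [ 3.1346e+00  1.8000e-03 -8.7200e-02] F [ -6.9 -10.2  -0.3] M [-2.11  1.61  1.  ] 0.0409
```

View pics/w13.png

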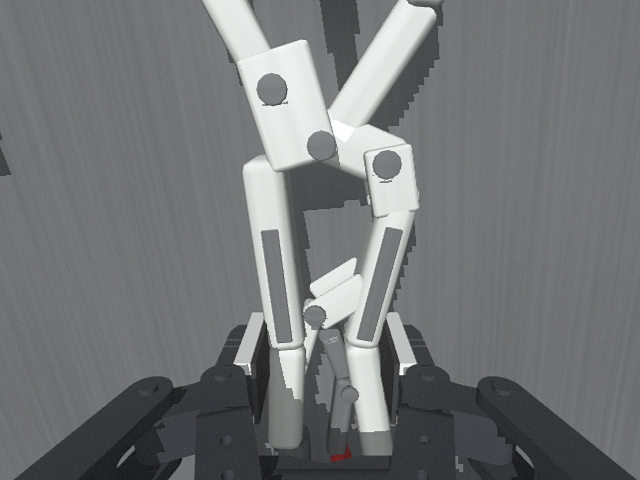

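{"method": "jog_arm", "body": {
  "increments": [
    {"x": 0.1, "y": -0.2, "z": -0.01, "wx": 0.15, "wy": 0.15, "wz": 0, "claw": 40},
    {"x": 0.12, "y": -0.2, "z": -0.01, "wx": 0.15, "wy": 0.15, "wz": 0, "claw": 40},
    {"x": 0.12, "y": -0.2, "z": -0.01, "wx": 0.15, "wy": 0.15, "wz": 0, "claw": 40},
    {"x": 0.12, "y": -0.2, "z": -0.01, "wx": 0.15, "wy": 0.15, "wz": 0, "claw": 40}
  ]
}}

```text
clock: 15.02
position: [0.5939, -0.0319, 0.0086]
tool_rot: [3.134, 0.002, -0.088]
force: [-11.2, -8.5, 4.3]
grip_width: 0.0414
```

```bash
python3 st.py
```

```text
15.03 [ 0.59389 -0.03185  0.00856] [ 3.1344e+00  1.5000e-03 -8.7700e-02] F [-11.2  -8.5   4.3] M [-1.79  2.45  1.06] 0.0414
```

{"method": "jog_arm", "body": {
  "increments": [
    {"x": 0.08, "y": -0.2, "z": -0.03, "wx": 0.2, "wy": 0.1, "wz": 0.15, "claw": 40},
    {"x": 0.08, "y": -0.2, "z": -0.03, "wx": 0.2, "wy": 0.1, "wz": 0.15, "claw": 40},
    {"x": 0.08, "y": -0.2, "z": -0.03, "wx": 0.2, "wy": 0.1, "wz": 0.15, "claw": 40},
    {"x": 0.08, "y": -0.2, "z": -0.03, "wx": 0.2, "wy": 0.1, "wz": 0.15, "claw": 40}
  ]
}}

```text
clock: 15.52
position: [0.5938, -0.0319, 0.0086]
tool_rot: [3.135, 0.002, -0.091]
force: [-9.2, -8.8, -0.1]
grip_width: 0.0414
```

```bash
python3 st.py; python3 look.py 14
```

```text
15.53 [ 0.59377 -0.03186  0.00861] [ 3.1351e+00  1.8000e-03 -9.0700e-02] F [-9.2 -8.8 -0.1] M [-1.93  1.81  1.23] 0.0414
-x 20 [0.58   0.1471] ang 85.7 rms 0.16
S web top far 25 [0.6032 0.1448] ang 85.12 rms 0.33
```

View pics/c14.png

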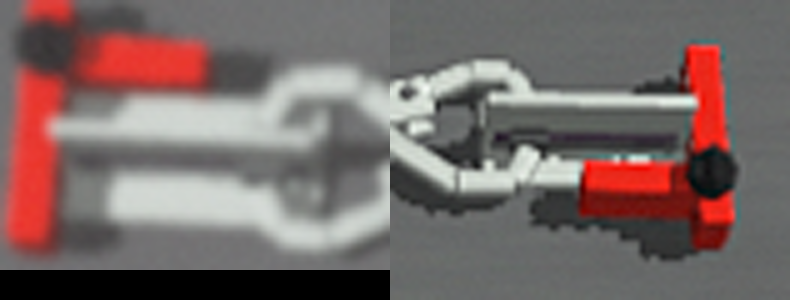

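{"method": "jog_arm", "body": {
  "increments": [
    {"x": 0.08, "y": -0.25, "z": -0.02, "wx": 0.2, "wy": 0.1, "wz": 0.1, "claw": 40},
    {"x": 0.08, "y": -0.25, "z": -0.02, "wx": 0.2, "wy": 0.1, "wz": 0.1, "claw": 40},
    {"x": 0.08, "y": -0.25, "z": -0.02, "wx": 0.2, "wy": 0.1, "wz": 0.1, "claw": 40},
    {"x": 0.08, "y": -0.25, "z": -0.02, "wx": 0.2, "wy": 0.1, "wz": 0.1, "claw": 40},
    {"x": 0.08, "y": -0.25, "z": -0.02, "wx": 0.2, "wy": 0.1, "wz": 0.1, "claw": 40}
  ]
}}

```text
clock: 16.25
position: [0.5937, -0.0318, 0.0086]
tool_rot: [3.135, 0.002, -0.093]
force: [-9.2, -11.7, 0.8]
grip_width: 0.0414
```

```bash
python3 st.py
```

```text
16.25 [ 0.59375 -0.0318   0.0086 ] [ 3.1353e+00  2.0000e-03 -9.3000e-02] F [ -9.2 -11.7   0.8] M [-2.35  1.81  1.36] 0.0414
```

{"method": "jog_arm", "body": {
  "increments": [
    {"x": 0, "y": -0.05, "z": 0, "wx": 0, "wy": 0, "wz": 0, "claw": 40},
    {"x": 0, "y": -0.05, "z": 0, "wx": 0, "wy": 0, "wz": 0, "claw": 40}
  ],
  "squeeze": 20
}}

```text
clock: 16.5
position: [0.5934, -0.0319, 0.0086]
tool_rot: [3.134, 0.003, -0.093]
force: [-6.1, -2.6, -1.1]
grip_width: 0.0411
```

```bash
python3 st.py
```

```text
16.5 [ 0.59342 -0.03192  0.00861] [ 3.1343e+00  2.7000e-03 -9.2700e-02] F [-6.1 -2.6 -1.1] M [-0.63  1.27  1.07] 0.0411
```

{"method": "jog_arm", "body": {
  "increments": [
    {"x": 0, "y": 0, "z": 0, "wx": 0, "wy": 0, "wz": 0, "claw": 60},
    {"x": 0, "y": 0, "z": 0, "wx": 0, "wy": 0, "wz": 0, "claw": 85},
    {"x": 0, "y": 0, "z": 0, "wx": 0, "wy": 0, "wz": 0, "claw": 85}
  ]
}}

```text
clock: 16.88
position: [0.5939, -0.0318, 0.0088]
tool_rot: [3.135, 0.002, -0.093]
force: [0.5, -0.5, 0.2]
grip_width: 0.0723
```

```bash
python3 st.py
```

```text
16.88 [ 0.59387 -0.03179  0.00885] [ 3.1346e+00  1.8000e-03 -9.2900e-02] F [ 0.5 -0.5  0.2] M [-0.05 -0.07  0.01] 0.0723
```

{"method": "jog_arm", "body": {
  "increments": [
    {"x": 0, "y": 0, "z": -3, "wx": 0, "wy": 0, "wz": 0, "claw": 85},
    {"x": 0, "y": 0, "z": -8, "wx": 0.4, "wy": 0.1, "wz": 0, "claw": 85},
    {"x": 0, "y": 4, "z": -14, "wx": 0.4, "wy": 0.1, "wz": 0.3, "claw": 60},
    {"x": 0, "y": 8, "z": -16, "wx": 0.4, "wy": 0.1, "wz": 0.3, "claw": 60},
    {"x": 0, "y": 8, "z": -16, "wx": 0.4, "wy": 0.1, "wz": 0.3, "claw": 60}
  ]
}}

```text
clock: 17.5
position: [0.5875, -0.1146, 0.1716]
tool_rot: [3.14, -0.004, -0.104]
force: [0.3, 0.9, -0.2]
grip_width: 0.0513
```

```bash
python3 - <<'E'
from meas import *
import pickle
f=grab('wrist','w15'); pickle.dump(f,open('w15.pkl','wb'))
E
python3 st.py
```

```text
17.55 [ 0.58713 -0.11206  0.17032] [ 3.141e+00 -1.900e-03 -1.012e-01] F [ 0.6  1.2 -0.3] M [0.13 0.01 0.04] 0.0513
```

View pics/w15.png

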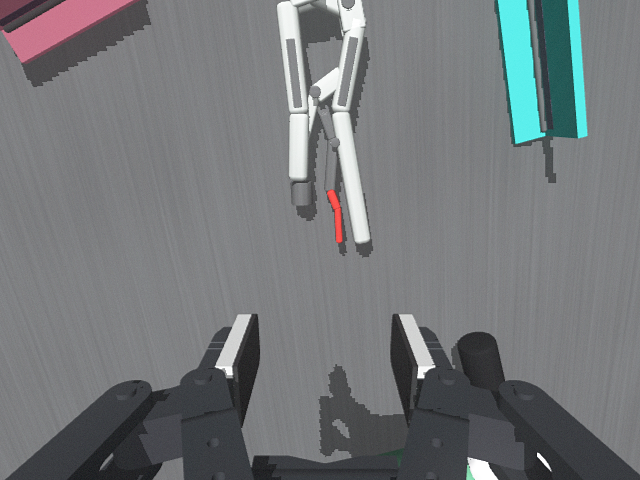

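```bash
python3 - <<'E'
from meas import *
import pickle
f=pickle.load(open('w15.pkl','rb'))
px=f['pixels'].astype(int)
for v in (215,222,226,232): print(v,[tuple(px[v,u]) [0:2] for u in range(326,376,2)])
im=cv2.cvtColor(f['pixels'],cv2.COLOR_RGB2BGR)
cv2.imwrite('pics/w15c.png',cv2.resize(im[80:255,270:385],None,fx=3.4,fy=3.4,interpolation=cv2.INTER_CUBIC))
E
```

```text
215 [(np.int64(131), np.int64(132)), (np.int64(129), np.int64(130)), (np.int64(133), np.int64(133)), (np.int64(127), np.int64(127)), (np.int64(119), np.int64(81)), (np.int64(249), np.int64(80)), (np.int64(252), np.int64(85)), (np.int64(223), np.int64(70)), (np.int64(69), np.int64(74)), (np.int64(129), np.int64(129)), (np.int64(131), np.int64(131)), (np.int64(116), np.int64(117)), (np.int64(175), np.int64(177)), (np.int64(221), np.int64(225)), (np.int64(237), np.int64(240)), (np.int64(236), np.int64(239)), (np.int64(233), np.int64(237)), (np.int64(234), np.int64(237)), (np.int64(228), np.int64(232)), (np.int64(210), np.int64(215)), (np.int64(141), np.int64(144)), (np.int64(123), np.int64(123)), (np.int64(128), np.int64(132)), (np.int64(126), np.int64(124)), (np.int64(125), np.int64(126))]
222 [(np.int64(131), np.int64(128)), (np.int64(132), np.int64(132)), (np.int64(130), np.int64(129)), (np.int64(130), np.int64(133)), (np.int64(111), np.int64(94)), (np.int64(246), np.int64(78)), (np.int64(251), np.int64(90)), (np.int64(243), np.int64(77)), (np.int64(74), np.int64(75)), (np.int64(123)
[... 1390 characters left out ...]
9)), (np.int64(127), np.int64(127)), (np.int64(127), np.int64(134)), (np.int64(242), np.int64(71)), (np.int64(250), np.int64(85)), (np.int64(244), np.int64(76)), (np.int64(104), np.int64(73)), (np.int64(78), np.int64(78)), (np.int64(126), np.int64(124)), (np.int64(130), np.int64(130)), (np.int64(131), np.int64(134)), (np.int64(118), np.int64(119)), (np.int64(206), np.int64(212)), (np.int64(228), np.int64(232)), (np.int64(236), np.int64(240)), (np.int64(235), np.int64(238)), (np.int64(232), np.int64(235)), (np.int64(233), np.int64(236)), (np.int64(218), np.int64(220)), (np.int64(194), np.int64(198)), (np.int64(80), np.int64(83)), (np.int64(129), np.int64(129)), (np.int64(127), np.int64(129))]
```

View pics/w15c.png

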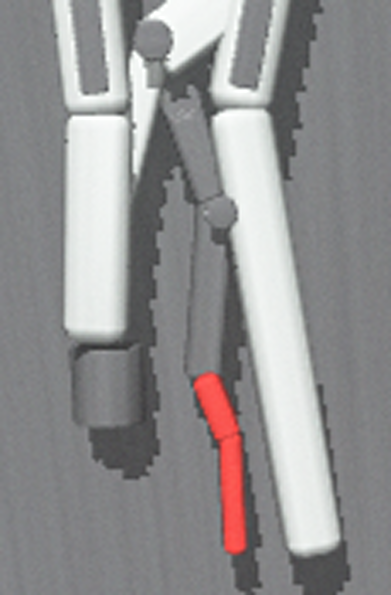

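```bash
python3 - <<'E'
from meas import *
import pickle
f=pickle.load(open('w15.pkl','rb'))
P=[[334.5,226],[340.5,226],[351.5,226],[367.3,226],[363,242],[339.5,242],[290,39],[297.5,107]]
for p,z in zip(P,[.022,.022,.024,.024,.024,.022,.024,.024]): print(p,ray(f,[p],z)[0,:2].round(4))
# fixed outer line
px=f['pixels'].astype(float).min(2)
lineW(f,'fixed outer',scan_rows(px,range(30,105),260,292,175),.024)
lineW(f,'fixed outer low',scan_rows(px,range(118,172),270,300,175),.024)
E
```

```text
[334.5, 226] [ 0.5957 -0.1131]
[340.5, 226] [ 0.6001 -0.1136]
[351.5, 226] [ 0.6082 -0.1139]
[367.3, 226] [ 0.6198 -0.1151]
[363, 242] [ 0.6157 -0.1271]
[339.5, 242] [ 0.5982 -0.1259]
[290, 39] [0.5791 0.014 ]
[297.5, 107] [ 0.5787 -0.0274]
fixed outer 75 [ 0.5728 -0.0053] ang 89.83 rms 0.04
fixed outer low 54 [ 0.5699 -0.0505] ang 81.78 rms 0.04
```

```bash
python3 - <<'E'
from meas import *
inc([0.6078,-0.1155,0.05],-0.073)
inc([0.6078,-0.1155,0.015],-0.073)
E
```

```text
xyz cm [ 2.07  0.13 12.04] w deg [ 0.03 -0.11 -1.61] t 17.55 F [ 0.6  1.2 -0.3]
xyz cm [ 2.06  0.12 15.54] w deg [ 0.03 -0.11 -1.61] t 17.55 F [ 0.6  1.2 -0.3]
```

{"method": "jog_arm", "body": {
  "increments": [
    {"x": 2.1, "y": 0.1, "z": 6, "wx": 0, "wy": -0.1, "wz": -1.6, "claw": 54},
    {"x": 2.1, "y": 0.1, "z": 10, "wx": 0, "wy": -0.1, "wz": -1.6, "claw": 54},
    {"x": 2.1, "y": 0.1, "z": 12, "wx": 0, "wy": -0.1, "wz": -1.6, "claw": 54},
    {"x": 2.1, "y": 0.1, "z": 12, "wx": 0, "wy": -0.1, "wz": -1.6, "claw": 54}
  ]
}}

```text
clock: 18.05
position: [0.6076, -0.1143, 0.0495]
tool_rot: [3.142, 0.002, -0.072]
force: [-0.2, 0.6, 0.6]
grip_width: 0.0464
```

```bash
python3 - <<'E'
from meas import *
import pickle
f=grab('wrist','w16'); pickle.dump(f,open('w16.pkl','wb'))
inc([0.6078,-0.1155,0.015],-0.073)
print(proj(f,[[0.6078,-0.1155,0.022]]))
E
python3 st.py
```

```text
xyz cm [-0.05  0.09  3.58] w deg [ 0.02 -0.01  0.02] t 18.1 F [0.6 0.1 0.1]
[[324.96127265 301.24281417]]
18.1 [ 0.60838 -0.11461  0.05084] [ 3.1413e+00 -2.0000e-04 -7.2700e-02] F [0.6 0.1 0.1] M [-0.01 -0.1  -0.02] 0.046
```

View pics/w16.png

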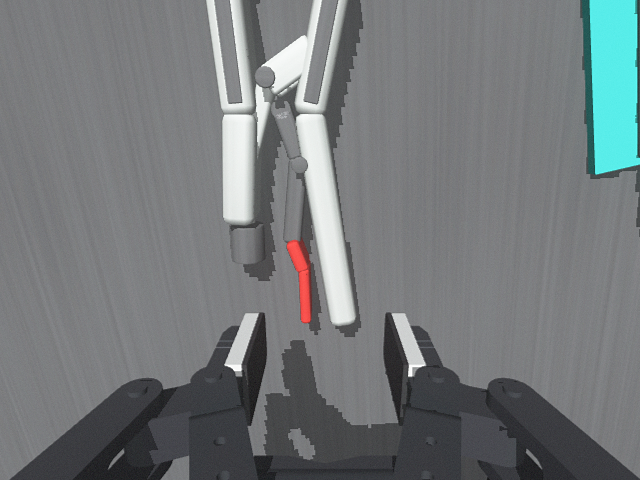

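{"method": "jog_arm", "body": {
  "increments": [
    {"x": -0.05, "y": 0.1, "z": 2.0, "wx": 0, "wy": 0, "wz": 0, "claw": 54},
    {"x": -0.05, "y": 0.1, "z": 3.2, "wx": 0, "wy": 0, "wz": 0, "claw": 54},
    {"x": -0.05, "y": 0.1, "z": 3.5, "wx": 0, "wy": 0, "wz": 0, "claw": 45},
    {"x": -0.05, "y": 0.1, "z": 3.5, "wx": 0, "wy": 0, "wz": 0, "claw": 38}
  ]
}}

```text
clock: 18.6
position: [0.6079, -0.1155, 0.0159]
tool_rot: [3.141, -0.0, -0.073]
force: [0.1, 0.4, 0.4]
grip_width: 0.0325
```

```bash
python3 - <<'E'
from meas import *
import pickle
f=grab('wrist','w17')
inc([0.6078,-0.1155,0.015],-0.073)
E
python3 st.py
```

```text
xyz cm [-0.02 -0.    0.11] w deg [ 0.02 -0.03  0.02] t 18.65 F [-1.3  0.7  0.1]
18.65 [ 0.60801 -0.11555  0.01614] [ 3.1413e+00 -5.0000e-04 -7.2600e-02] F [-1.3  0.7  0.1] M [-0.02 -0.01 -0.02] 0.0325
```

View pics/w17.png

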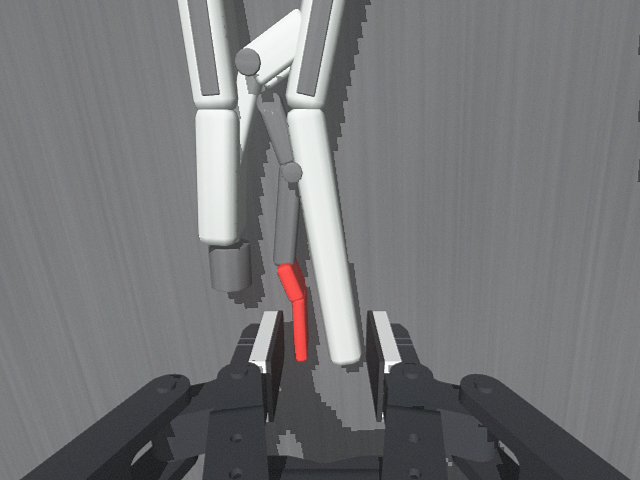

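{"method": "jog_arm", "body": {
  "increments": [
    {"x": 0, "y": 0, "z": 0.05, "wx": 0, "wy": 0, "wz": 0, "claw": 30},
    {"x": 0, "y": 0, "z": 0.05, "wx": 0, "wy": 0, "wz": 0, "claw": 29}
  ],
  "squeeze": 20
}}

```text
clock: 18.9
position: [0.6088, -0.1157, 0.0163]
tool_rot: [3.141, -0.002, -0.073]
force: [3.7, -0.1, 2.4]
grip_width: 0.0247
```

```bash
python3 st.py
```

```text
18.9 [ 0.60885 -0.11572  0.01627] [ 3.1412e+00 -2.4000e-03 -7.2700e-02] F [ 3.7 -0.1  2.4] M [-0.23 -0.74  0.1 ] 0.0247
```

{"method": "jog_arm", "body": {
  "increments": [
    {"x": 0.05, "y": 0, "z": 0, "wx": 0, "wy": 0, "wz": 0, "claw": 29}
  ]
}}

```text
clock: 19.02
position: [0.6094, -0.1157, 0.0165]
tool_rot: [3.141, -0.003, -0.073]
force: [0.0, 1.0, 0.3]
grip_width: 0.025
```

```bash
python3 st.py
```

```text
19.02 [ 0.60941 -0.11571  0.01646] [ 3.1412e+00 -2.5000e-03 -7.2700e-02] F [0.  1.  0.3] M [-0.02 -0.03  0.01] 0.025
```

{"method": "jog_arm", "body": {
  "increments": [
    {"x": 0.35, "y": 0, "z": 0, "wx": 0, "wy": 0, "wz": 0, "claw": 19},
    {"x": 0.45, "y": 0, "z": 0, "wx": 0, "wy": 0, "wz": 0, "claw": 19},
    {"x": 1.8, "y": 0, "z": 0, "wx": 0, "wy": 0, "wz": 0, "claw": 100},
    {"x": 3.2, "y": 0, "z": 0, "wx": 0, "wy": 0, "wz": 0, "claw": 100},
    {"x": 3.2, "y": 0, "z": 0, "wx": 0, "wy": 0, "wz": 0, "claw": 100}
  ]
}}

```text
clock: 19.65
position: [0.6414, -0.1176, 0.0161]
tool_rot: [-3.141, -0.002, -0.073]
force: [-0.5, 0.0, 0.5]
grip_width: 0.0699
```

```bash
python3 st.py; python3 look.py 18; python3 - <<'E'
from meas import *
f=grab('wrist','w18')
E
```

```text
19.65 [ 0.6414  -0.11761  0.01612] [-3.1414e+00 -2.0000e-03 -7.2600e-02] F [-0.5  0.   0.5] M [-0.    0.05 -0.02] 0.0699
-x 20 [0.5789 0.1517] ang 83.2 rms 0.18
S web top far 27 [0.6018 0.1484] ang 83.46 rms 0.35
```

View pics/w18.png

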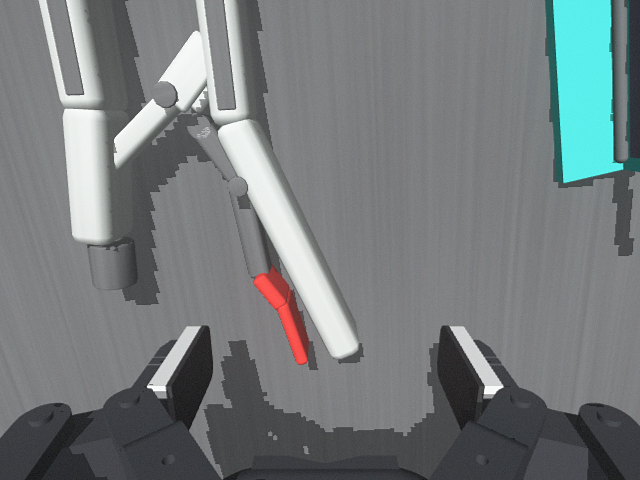

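View pics/c18.png

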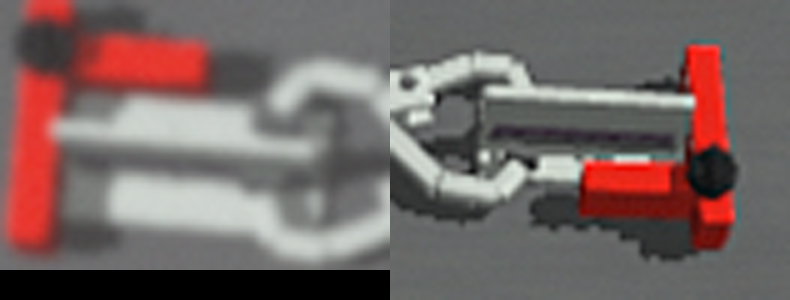

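{"method": "jog_arm", "body": {
  "increments": [
    {"x": 0, "y": 0, "z": -5, "wx": 0, "wy": 0, "wz": 0, "claw": 100},
    {"x": 0, "y": -4, "z": -10, "wx": 0, "wy": 0, "wz": 0, "claw": 100},
    {"x": -1, "y": -10, "z": -16, "wx": 0, "wy": 0, "wz": 0, "claw": 100},
    {"x": -2, "y": -15, "z": -20, "wx": 0, "wy": 0, "wz": 0, "claw": 100},
    {"x": -3, "y": -18, "z": -24, "wx": 0, "wy": 0, "wz": 0, "claw": 100},
    {"x": -3, "y": -18, "z": -24, "wx": 0, "wy": 0, "wz": 0, "claw": 100},
    {"x": -3, "y": -18, "z": -24, "wx": 0, "wy": 0, "wz": 0, "claw": 100}
  ]
}}

```text
clock: 20.68
position: [0.6231, 0.0639, 0.2564]
tool_rot: [3.141, -0.002, -0.072]
force: [0.6, -0.4, -0.6]
grip_width: 0.0855
```

```bash
python3 - <<'E'
from meas import *
import pickle
f=grab('wrist','w19'); pickle.dump(f,open('w19.pkl','wb'))
E
python3 st.py
```

```text
20.73 [0.62298 0.06274 0.2553 ] [ 3.1403e+00 -7.0000e-04 -7.3300e-02] F [ 0.8 -0.3 -0.6] M [-0.03  0.01 -0.02] 0.0852
```

View pics/w19.png

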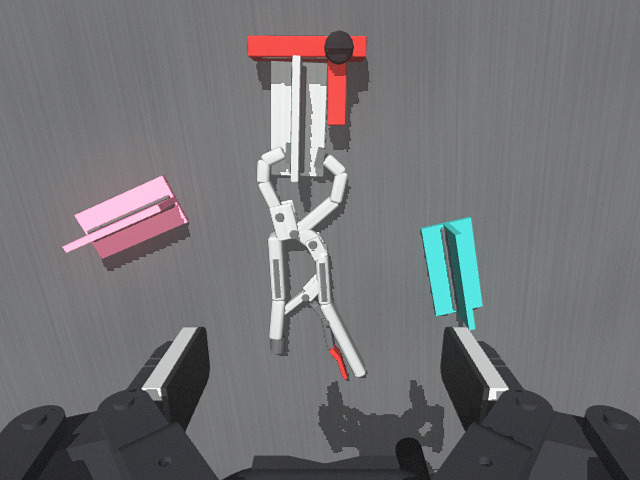

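```bash
python3 - <<'E'
from meas import *
import pickle
f=pickle.load(open('w19.pkl','rb'))
im=cv2.cvtColor(f['pixels'],cv2.COLOR_RGB2BGR)
cv2.imwrite('pics/w19c.png',cv2.resize(im[25:255,240:380],None,fx=2.6,fy=2.6,interpolation=cv2.INTER_CUBIC))
cv2.imwrite('pics/w19d.png',cv2.resize(im[30:190,245:375],None,fx=3.7,fy=3.7,interpolation=cv2.INTER_CUBIC))
px=f['pixels'].astype(float); gray=px.min(2); red=px[...,0]-px[...,1:].max(2)
A,a=lineW(f,'base L(-x)',scan_rows(gray,range(90,145),255,285,180),.005)
B,b=lineW(f,'base R(+x) ',scan_rows(gray,range(95,135),327,312,180),.005)
lineW(f,'side z0',scan_rows(red,range(85,120),318,335,40),.0)
R_=px[...,0]
lineW(f,'side z3',scan_rows(np.where(red>40,R_,0),range(85,120),318,338,200),.03)
lineW(f,'end z0',scan_cols(red,list(range(250,290)),75,50,40),.0)
lineW(f,'end z3',scan_cols(np.where(red>40,R_,0),list(range(250,288)),75,45,200),.03)
print([int(x) for x in gray[110,262:335]])
print([int(x) for x in gray[60:95,278]])
E
```

```text
base L(-x) 55 [0.5798 0.1496] ang 83.52 rms 0.01
base R(+x)  40 [0.6296 0.1445] ang 83.73 rms 0.11
side z0 35 [0.6321 0.1581] ang 85.73 rms 0.03
side z3 35 [0.6326 0.156 ] ang 85.53 rms 0.06
end z0 37 [0.5789 0.1953] ang -4.19 rms 0.18
end z3 38 [0.5858 0.195 ] ang -4.24 rms 0.01
[117, 123, 121, 124, 122, 121, 127, 124, 115, 230, 239, 235, 235, 236, 237, 234, 231, 233, 235, 235, 238, 239, 236, 234, 232, 234, 237, 238, 245, 170, 229, 238, 236, 237, 236, 239, 246, 141, 84, 72, 78, 85, 76, 95, 138, 144, 143, 144, 143, 138, 238, 242, 236, 231, 233, 234, 236, 233, 233, 238, 236, 237, 239, 180, 126, 76, 73, 78, 79, 77, 78, 79, 78]
[41, 119, 144, 145, 147, 145, 141, 139, 143, 145, 147, 142, 143, 142, 144, 145, 144, 140, 143, 141, 141, 140, 139, 136, 237, 237, 234, 233, 235, 234, 235, 233, 233, 231, 232]
```

View pics/w19d.png

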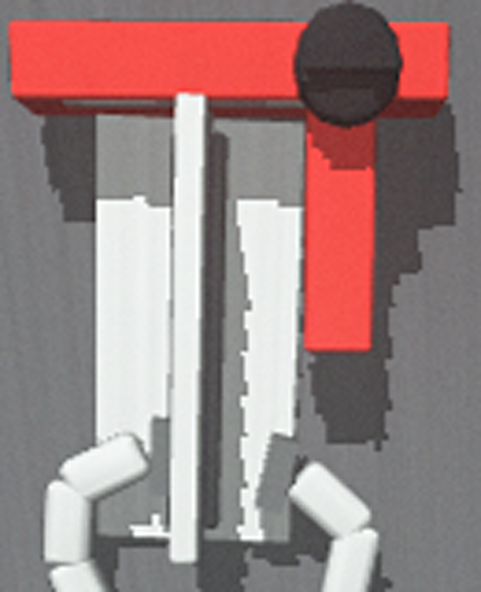

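```bash
python3 - <<'E'
from meas import *
import pickle
f=pickle.load(open('w19.pkl','rb'))
px=f['pixels'].astype(float); gray=px.min(2)
im=cv2.cvtColor(f['pixels'],cv2.COLOR_RGB2BGR)
cv2.imwrite('pics/w19e.png',cv2.resize(im[195:385,250:375],None,fx=3.1,fy=3.1,interpolation=cv2.INTER_CUBIC))
L,_=lineW(f,'low outer',scan_rows(gray,range(308,334),262,285,180),.024)
Rr,_=lineW(f,'low inner',scan_rows(gray,range(318,334),300,275,180),.024)
lineW(f,'waist outer',scan_rows(gray,range(245,295),262,285,180),.024)
for v in (318,328,334,345): print(v,[int(x) for x in gray[v,266:345]])
print(ray(f,[[279,340],[279,353],[285,310]],.024).round(4), 'pivot?',ray(f,[[294,234.5]],.024).round(4))
E
```

```text
low outer 26 [ 0.5593 -0.0512] ang 79.53 rms 0.12
low inner 16 [ 0.5693 -0.0584] ang 79.14 rms 0.07
waist outer 50 [0.5651 0.004 ] ang 87.21 rms 0.12
318 [120, 121, 121, 119, 127, 208, 220, 224, 225, 225, 227, 227, 227, 230, 219, 194, 175, 116, 81, 77, 78, 73, 74, 76, 120, 124, 124, 120, 122, 121, 122, 118, 119, 122, 128, 126, 122, 119, 122, 122, 122, 119, 121, 121, 121, 119, 119, 120, 115, 115, 119, 118, 121, 119, 88, 105, 116, 95, 95, 107, 175, 208, 228, 228, 225, 225, 226, 225, 224, 215, 208, 197, 148, 111, 97, 105, 121, 118, 120]
328 [118, 120, 127, 113, 201, 219, 223, 225, 223, 222, 226, 224, 226, 219, 194, 173, 122, 84, 78, 75, 74, 73, 77, 70, 113, 123, 122, 122, 119, 123, 121, 119, 118, 116, 123, 126, 124, 122, 122, 123, 119, 117, 117, 116, 121, 116, 116, 116, 117, 117, 117, 123, 119, 122, 121, 117, 123, 108, 116, 121, 120, 122, 123, 110, 88, 167, 204, 224, 227, 228, 225, 226, 223, 222, 219, 210, 195, 152, 112]
334 [122, 117, 116, 158, 204, 220, 223, 220, 221, 222, 225, 225, 222, 204, 180, 147, 83, 61, 72, 78, 74, 76, 73, 113, 124, 122, 122, 127, 121, 118, 120, 122, 125, 119, 115, 121, 126, 124, 120, 117, 117, 119, 117, 126, 119, 122, 118, 118, 116, 120, 115, 121, 123, 121, 119, 116, 120, 119, 109, 112, 118, 118, 125, 127, 114, 78, 61, 78, 181, 204, 220, 227, 227, 224, 225, 225, 226, 219, 208]
345 [120, 119, 121, 122, 90, 99, 110, 119, 118, 123, 123, 122, 120, 118, 112, 100, 89, 83, 67, 74, 76, 73, 117, 119, 119, 123, 124, 117, 122, 121, 119, 116, 122, 124, 120, 115, 121, 127, 121, 119, 120, 116, 121, 120, 122, 119, 116, 121, 115, 117, 120, 116, 120, 118, 119, 118, 115, 120, 118, 121, 107, 110, 118, 119, 126, 126, 122, 83, 49, 57, 112, 117, 111, 114, 175, 205, 224, 227, 225]
[[ 0.5656 -0.0752  0.024 ]
 [ 0.5639 -0.0908  0.024 ]
 [ 0.5754 -0.041   0.024 ]] pivot? [[0.5922 0.0384 0.024 ]]
```

View pics/w19e.png

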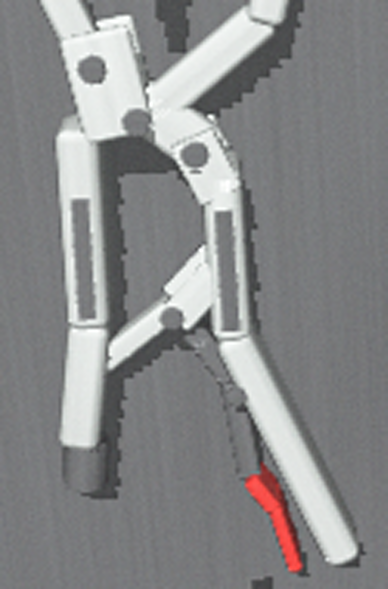

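```bash
python3 - <<'E'
from meas import *
inc([0.5622,-0.066,0.06],-0.187)
E
```

```text
xyz cm [-5.13 13.26 19.54] w deg [ 0.07 -0.04  6.51] t 20.73 F [ 0.8 -0.3 -0.6]
```

{"method": "jog_arm", "body": {
  "increments": [
    {"x": -5.1, "y": 13.3, "z": 6, "wx": 0, "wy": 0, "wz": 6.5, "claw": 47},
    {"x": -5.1, "y": 13.3, "z": 12, "wx": 0, "wy": 0, "wz": 6.5, "claw": 47},
    {"x": -5.1, "y": 13.3, "z": 17, "wx": 0, "wy": 0, "wz": 6.5, "claw": 47},
    {"x": -5.1, "y": 13.3, "z": 19.5, "wx": 0, "wy": 0, "wz": 6.5, "claw": 47},
    {"x": -5.1, "y": 13.3, "z": 19.5, "wx": 0, "wy": 0, "wz": 6.5, "claw": 47},
    {"x": -5.1, "y": 13.3, "z": 19.5, "wx": 0, "wy": 0, "wz": 6.5, "claw": 47}
  ]
}}

```text
clock: 21.48
position: [0.5629, -0.0664, 0.061]
tool_rot: [3.141, -0.001, -0.187]
force: [-0.0, 0.3, 0.3]
grip_width: 0.0401
```

```bash
python3 - <<'E'
from meas import *
import pickle
f=grab('wrist','w20'); pickle.dump(f,open('w20.pkl','wb'))
print(proj(f,[[0.5622,-0.066,0.024]]))
inc([0.5622,-0.066,0.0155],-0.187)
E
python3 st.py
```

```text
[[322.58250222 290.08567526]]
xyz cm [-0.15  0.03  4.64] w deg [ 0.04 -0.14  0.02] t 21.52 F [-0.3 -0.7  0.7]
21.52 [ 0.56361 -0.06598  0.06193] [ 3.1409e+00 -2.4000e-03 -1.8660e-01] F [-0.3 -0.7  0.7] M [-0.04 -0.   -0.03] 0.0401
```

View pics/w20.png

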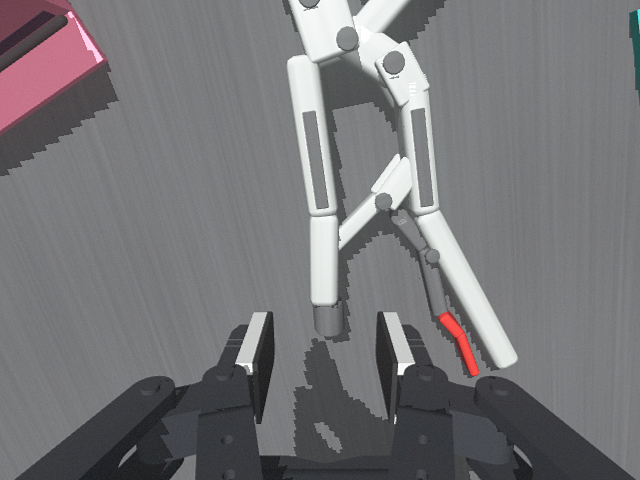

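{"method": "jog_arm", "body": {
  "increments": [
    {"x": -0.05, "y": 0, "z": 2.5, "wx": 0, "wy": -0.1, "wz": 0, "claw": 47},
    {"x": -0.05, "y": 0, "z": 4.0, "wx": 0, "wy": -0.1, "wz": 0, "claw": 40},
    {"x": -0.05, "y": 0, "z": 4.6, "wx": 0, "wy": -0.1, "wz": 0, "claw": 30},
    {"x": -0.05, "y": 0, "z": 4.6, "wx": 0, "wy": -0.1, "wz": 0, "claw": 25}
  ]
}}

```text
clock: 22.02
position: [0.5635, -0.0658, 0.0163]
tool_rot: [3.141, -0.001, -0.186]
force: [-0.0, -0.2, -0.4]
grip_width: 0.0213
```

```bash
python3 - <<'E'
from meas import *
f=grab('wrist','w21')
E
python3 st.py
```

```text
22.07 [ 0.56359 -0.06582  0.01651] [ 3.141e+00 -1.300e-03 -1.865e-01] F [-0.4  0.7 -1. ] M [0.01 0.04 0.01] 0.0213
```

View pics/w21.png

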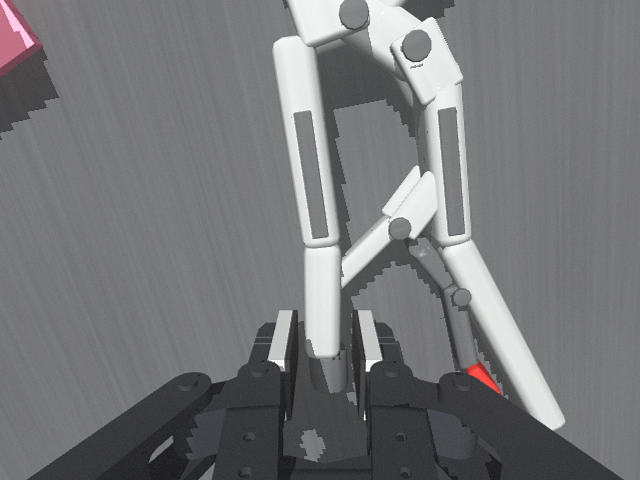

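{"method": "jog_arm", "body": {
  "increments": [
    {"x": 0, "y": 0, "z": 0, "wx": 0, "wy": 0, "wz": 0, "claw": 18},
    {"x": 0, "y": 0, "z": 0, "wx": 0, "wy": 0, "wz": 0, "claw": 10},
    {"x": 0, "y": 0, "z": 0, "wx": 0, "wy": 0, "wz": 0, "claw": 8}
  ],
  "squeeze": 30
}}

```text
clock: 22.45
position: [0.5637, -0.0659, 0.017]
tool_rot: [3.141, -0.002, -0.186]
force: [-2.1, -0.5, 8.0]
grip_width: 0.013
```

```bash
python3 st.py; python3 look.py 22
```

```text
22.45 [ 0.56374 -0.06591  0.01703] [ 3.1408e+00 -1.8000e-03 -1.8650e-01] F [-2.1 -0.5  8. ] M [-0.01  0.55  0.14] 0.013
-x 20 [0.5788 0.1517] ang 83.3 rms 0.18
S web top far 26 [0.6012 0.1436] ang 83.46 rms 0.29
```

View pics/c22.png

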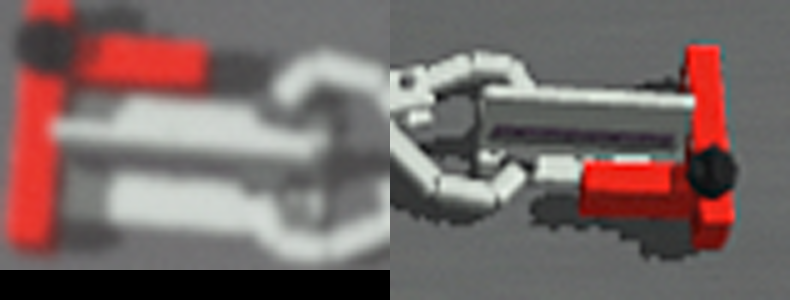

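{"method": "jog_arm", "body": {
  "increments": [
    {"x": 0, "y": 0, "z": -0.08, "wx": 0, "wy": 0, "wz": 0, "claw": 8},
    {"x": 0.15, "y": -0.03, "z": -0.08, "wx": 0, "wy": 0, "wz": -0.4, "claw": 8},
    {"x": 0.3, "y": -0.06, "z": -0.08, "wx": 0, "wy": 0, "wz": -0.7, "claw": 8},
    {"x": 0.45, "y": -0.09, "z": -0.08, "wx": 0, "wy": 0, "wz": -1.0, "claw": 8},
    {"x": 0.45, "y": -0.09, "z": -0.08, "wx": 0, "wy": 0, "wz": -1.0, "claw": 8}
  ],
  "squeeze": 40
}}

```text
clock: 23.18
position: [0.5684, -0.066, 0.0178]
tool_rot: [3.141, -0.002, -0.169]
force: [-0.6, -1.6, -2.1]
grip_width: 0.0127
```

```bash
python3 st.py; python3 look.py 23
```

```text
23.18 [ 0.56838 -0.06597  0.01776] [ 3.1407e+00 -1.7000e-03 -1.6900e-01] F [-0.6 -1.6 -2.1] M [-0.25  0.27  0.19] 0.0127
-x 20 [0.579  0.1538] ang 83.36 rms 0.18
S web top far 27 [0.601  0.1431] ang 83.38 rms 0.33
```

View pics/c23.png

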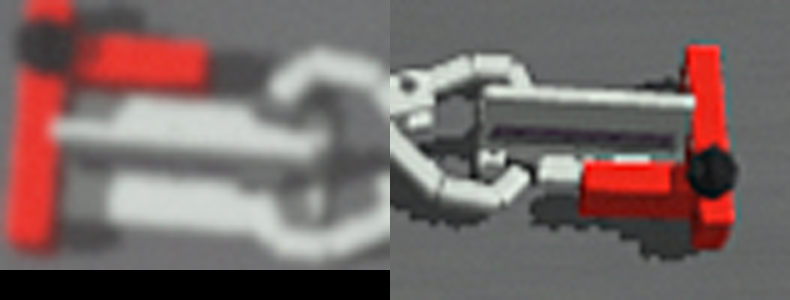

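{"method": "jog_arm", "body": {
  "increments": [
    {"x": 0.15, "y": -0.03, "z": 0, "wx": 0, "wy": 0, "wz": -0.3, "claw": 8},
    {"x": 0.3, "y": -0.06, "z": 0, "wx": 0, "wy": 0, "wz": -0.6, "claw": 8},
    {"x": 0.3, "y": -0.06, "z": 0, "wx": 0, "wy": 0, "wz": -0.6, "claw": 8}
  ]
}}

```text
clock: 23.65
position: [0.5715, -0.0659, 0.0178]
tool_rot: [3.141, -0.002, -0.158]
force: [-2.6, -0.3, -2.4]
grip_width: 0.0128
```

```bash
python3 st.py; python3 look.py 24
```

```text
23.65 [ 0.57149 -0.06585  0.01776] [ 3.1408e+00 -1.8000e-03 -1.5850e-01] F [-2.6 -0.3 -2.4] M [-0.29  0.51  0.27] 0.0128
-x 20 [0.5789 0.1517] ang 83.4 rms 0.23
S web top far 26 [0.6009 0.1405] ang 83.54 rms 0.33
```

View pics/c24.png

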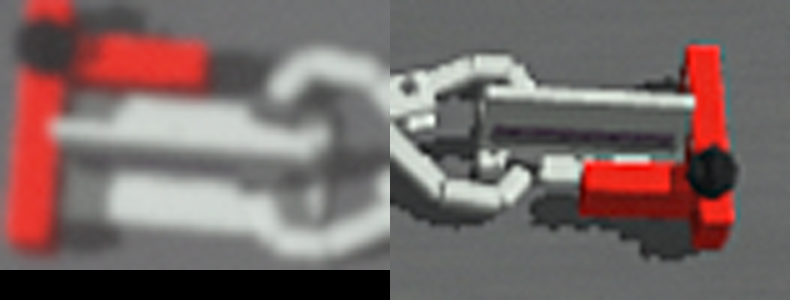

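{"method": "jog_arm", "body": {
  "increments": [
    {"x": 0.1, "y": -0.02, "z": 0, "wx": 0, "wy": 0, "wz": 0, "claw": 8},
    {"x": 0.2, "y": -0.03, "z": 0, "wx": 0, "wy": 0, "wz": 0, "claw": 8},
    {"x": 0.2, "y": -0.03, "z": 0, "wx": 0, "wy": 0, "wz": 0, "claw": 8}
  ]
}}

```text
clock: 24.12
position: [0.5735, -0.0657, 0.0178]
tool_rot: [3.141, -0.002, -0.159]
force: [-3.2, -0.1, -2.8]
grip_width: 0.0124
```

```bash
python3 st.py; python3 look.py 25
```

```text
24.12 [ 0.57352 -0.06571  0.01778] [ 3.1409e+00 -1.9000e-03 -1.5860e-01] F [-3.2 -0.1 -2.8] M [-0.03  0.55  0.32] 0.0124
-x 20 [0.5797 0.1517] ang 84.97 rms 0.26
S web top far 20 [0.6032 0.156 ] ang 83.79 rms 0.33
```

{"method": "jog_arm", "body": {
  "increments": [
    {"x": 0.06, "y": -0.01, "z": 0, "wx": 0, "wy": 0, "wz": 0, "claw": 8},
    {"x": 0.12, "y": -0.02, "z": 0, "wx": 0, "wy": 0, "wz": 0, "claw": 8}
  ]
}}

```text
clock: 24.48
position: [0.5747, -0.0657, 0.0178]
tool_rot: [3.141, -0.002, -0.158]
force: [-2.6, 0.3, -2.4]
grip_width: 0.0129
```

```bash
python3 st.py; python3 look.py 26; python3 - <<'E'
from meas import *
import pickle
f,g=pickle.load(open('s26.pkl','rb'))
gray=f['pixels'].astype(float).min(2)
lineW(f,'-x part',scan_cols(gray,range(240,256),224,209,170),.005)
gg=g['pixels'].astype(float).min(2)
lineW(g,'web',scan_cols(gg,range(370,404),254,266,150),.045)
E
```

```text
24.48 [ 0.5747  -0.06569  0.01777] [ 3.1409e+00 -1.8000e-03 -1.5850e-01] F [-2.6  0.3 -2.4] M [-0.1   0.71  0.4 ] 0.0129
-x 20 [0.5803 0.1553] ang 85.68 rms 0.19
S web top far 20 [0.6027 0.1461] ang 84.72 rms 0.31
-x part 16 [0.5804 0.1569] ang 85.8 rms 0.14
web 30 [0.6032 0.1593] ang 85.05 rms 0.38
```

View pics/c26.png

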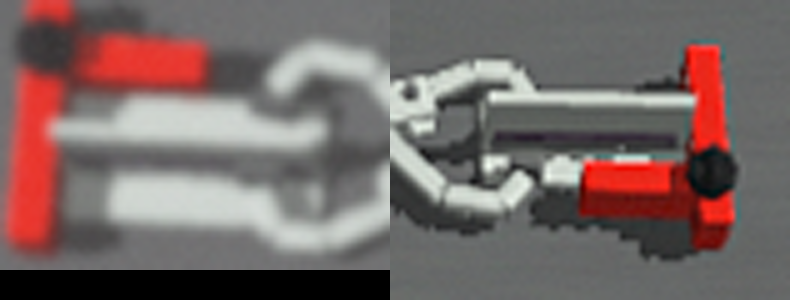

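{"method": "jog_arm", "body": {
  "increments": [
    {"x": -0.15, "y": 0.01, "z": 0, "wx": 0, "wy": 0, "wz": 0, "claw": 8},
    {"x": -0.3, "y": 0.02, "z": 0, "wx": 0, "wy": 0, "wz": 0, "claw": 8},
    {"x": -0.42, "y": 0.04, "z": 0, "wx": 0, "wy": 0, "wz": 0, "claw": 8},
    {"x": -0.42, "y": 0.04, "z": 0, "wx": 0, "wy": 0, "wz": 0, "claw": 8}
  ]
}}

```text
clock: 25.08
position: [0.5707, -0.0653, 0.0179]
tool_rot: [3.141, -0.002, -0.159]
force: [0.8, 1.2, -3.3]
grip_width: 0.0126
```

```bash
python3 st.py; python3 look.py 27; python3 - <<'E'
from meas import *
im=cv2.imread('pics/s27.png')
cv2.imwrite('pics/s27c.png',cv2.resize(im[245:300,330:410],None,fx=9,fy=9,interpolation=cv2.INTER_CUBIC))
E
```

```text
25.07 [ 0.57074 -0.06526  0.01789] [ 3.1413e+00 -2.4000e-03 -1.5860e-01] F [ 0.8  1.2 -3.3] M [ 0.17 -0.09 -0.06] 0.0126
-x 20 [0.5799 0.1471] ang 85.63 rms 0.16
S web top far 20 [0.6035 0.1523] ang 84.73 rms 0.21
```

View pics/s27c.png

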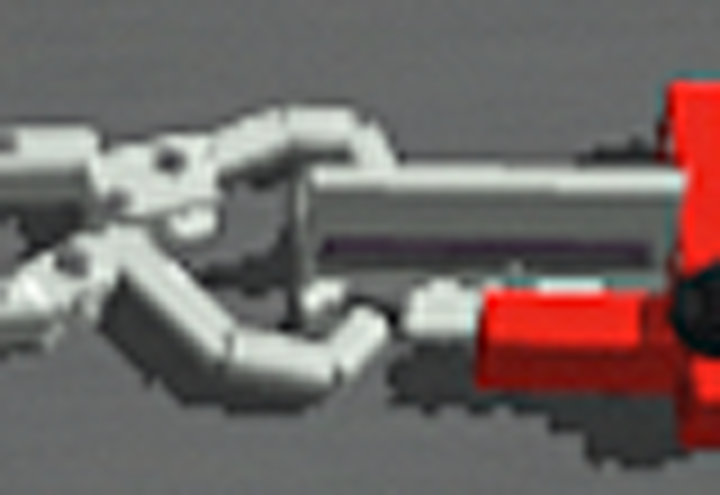

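View pics/c27.png

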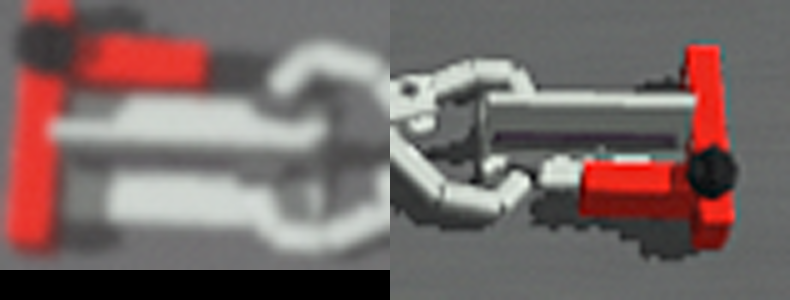

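{"method": "jog_arm", "body": {
  "increments": [
    {"x": 0.03, "y": 0.4, "z": 0, "wx": 0, "wy": 0, "wz": 0, "claw": 8},
    {"x": 0.09, "y": 1.1, "z": 0, "wx": 0, "wy": 0, "wz": 0, "claw": 8},
    {"x": 0.15, "y": 1.8, "z": 0, "wx": 0, "wy": 0, "wz": 0, "claw": 8},
    {"x": 0.21, "y": 2.5, "z": 0, "wx": 0, "wy": 0, "wz": 0, "claw": 8},
    {"x": 0.26, "y": 3.2, "z": 0, "wx": 0, "wy": 0, "wz": 0, "claw": 8},
    {"x": 0.32, "y": 3.9, "z": 0, "wx": 0, "wy": 0, "wz": 0, "claw": 8},
    {"x": 0.38, "y": 4.6, "z": 0, "wx": 0, "wy": 0, "wz": 0, "claw": 8},
    {"x": 0.41, "y": 5.0, "z": 0, "wx": 0, "wy": 0, "wz": 0, "claw": 8},
    {"x": 0.41, "y": 5.0, "z": 0, "wx": 0, "wy": 0, "wz": 0, "claw": 8}
  ]
}}

```text
clock: 26.3
position: [0.5668, -0.116, 0.0179]
tool_rot: [3.141, -0.002, -0.159]
force: [-0.7, -1.5, -2.7]
grip_width: 0.0127
```

```bash
python3 st.py; python3 look.py 28
```

```text
26.3 [ 0.56676 -0.11596  0.01787] [ 3.1407e+00 -2.1000e-03 -1.5930e-01] F [-0.7 -1.5 -2.7] M [-0.36  0.16  0.  ] 0.0127
-x 20 [0.5805 0.1529] ang 85.47 rms 0.18
S web top far 31 [0.6031 0.1441] ang 85.83 rms 0.28
```

View pics/c28.png

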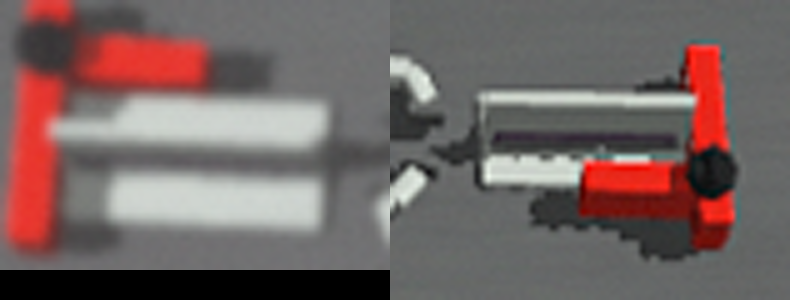

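{"method": "jog_arm", "body": {
  "increments": [
    {"x": 0, "y": 0, "z": 0.04, "wx": 0, "wy": 0, "wz": 0, "claw": 8},
    {"x": 0, "y": 0, "z": 0.04, "wx": 0, "wy": 0, "wz": 0, "claw": 20},
    {"x": 0, "y": 0, "z": 0.0, "wx": 0, "wy": 0, "wz": 0, "claw": 32},
    {"x": 0, "y": 0, "z": 0.0, "wx": 0, "wy": 0, "wz": 0, "claw": 36},
    {"x": 0, "y": 0, "z": -3, "wx": 0, "wy": 0, "wz": 0, "claw": 36},
    {"x": 0, "y": 0, "z": -8, "wx": 0, "wy": 0, "wz": 0, "claw": 36},
    {"x": 0, "y": 0, "z": -14, "wx": 0, "wy": 0, "wz": 0, "claw": 60}
  ]
}}

```text
clock: 27.28
position: [0.566, -0.1152, 0.1589]
tool_rot: [3.141, -0.001, -0.159]
force: [0.2, -1.2, 1.2]
grip_width: 0.0478
```

```bash
python3 - <<'E'
from h import *
inc([0.61,0.07,0.27],-0.073)
E
```

```text
xyz cm [  1.43 -18.98 -11.12] w deg [ 0.03 -0.04 -4.9 ] t 27.27 F [ 0.2 -1.2  1.2]
```

{"method": "jog_arm", "body": {
  "increments": [
    {"x": 1.4, "y": -19, "z": -11, "wx": 0, "wy": 0, "wz": -4.9, "claw": 100},
    {"x": 1.4, "y": -19, "z": -11, "wx": 0, "wy": 0, "wz": -4.9, "claw": 100},
    {"x": 1.4, "y": -19, "z": -11, "wx": 0, "wy": 0, "wz": -4.9, "claw": 100},
    {"x": 1.4, "y": -19, "z": -11, "wx": 0, "wy": 0, "wz": -4.9, "claw": 100},
    {"x": 1.4, "y": -19, "z": -11, "wx": 0, "wy": 0, "wz": -4.9, "claw": 100},
    {"x": 1.4, "y": -19, "z": -11, "wx": 0, "wy": 0, "wz": -4.9, "claw": 100},
    {"x": 1.4, "y": -19, "z": -11, "wx": 0, "wy": 0, "wz": -4.9, "claw": 100}
  ]
}}

```text
clock: 28.15
position: [0.6095, 0.0689, 0.2682]
tool_rot: [3.14, 0.0, -0.074]
force: [-0.4, 0.3, -0.4]
grip_width: 0.0853
```

```bash
python3 - <<'E'
from meas import *
import pickle
f=grab('wrist','w29'); pickle.dump(f,open('w29.pkl','wb'))
E
python3 st.py
```

```text
28.2 [0.60955 0.06913 0.26832] [ 3.1406e+00  1.0000e-04 -7.4400e-02] F [-0.  -0.3  0.6] M [0.01 0.04 0.05] 0.0849
```

View pics/w29.png

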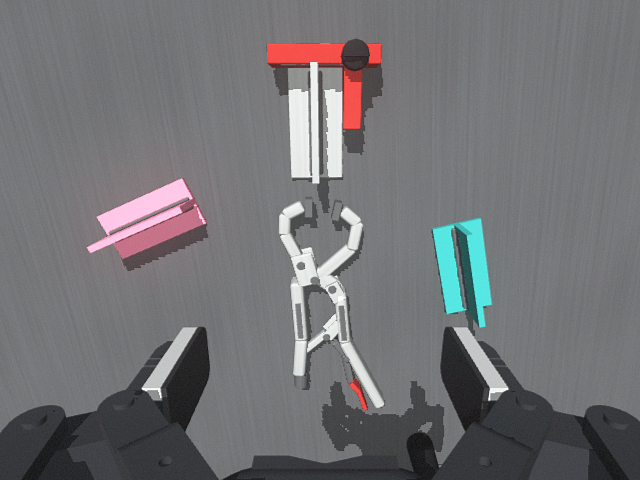

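```bash
python3 - <<'E'
from meas import *
import pickle
f=pickle.load(open('w29.pkl','rb'))
px=f['pixels'].astype(float); gray=px.min(2); red=px[...,0]-px[...,1:].max(2)
A,a=lineW(f,'base L',scan_rows(gray,range(96,172),275,300,180),.005)
B,b=lineW(f,'base R free',scan_rows(gray,range(135,172),350,334,180),.005)
C,c=lineW(f,'base rear',scan_cols(gray,list(range(295,308))+list(range(328,340)),190,170,180),.005)
S,s=lineW(f,'side z0',scan_rows(red,range(92,125),336,352,40),.0)
lineW(f,'side z3',scan_rows(np.where(red>40,px[...,0],0),range(92,125),336,352,200),.03)
E0,e0=lineW(f,'end z0',scan_cols(red,list(range(270,305)),82,55,40),.0)
E3,e3=lineW(f,'end z3',scan_cols(np.where(red>40,px[...,0],0),list(range(270,306)),82,50,200),.03)
th=np.radians(np.mean([s,90+e3])); ux=np.array([np.cos(th),np.sin(th)]); uy=np.array([-ux[1],ux[0]])
seat=np.array([(E3@ux+E0@ux)/2-.05, S@uy+.025])
t=np.array([C@ux+.05,(A@uy+B@uy)/2])
# evaluate mid point of L/R at tee centre
ta=np.radians((a+b)/2); ta=np.radians(a); vx=np.array([np.cos(ta),np.sin(ta)]); vy=np.array([-vx[1],vx[0]])
mid=(A@vy+B@vy)/2; x=C@vx+.05; p=x*vx+mid*vy
print('corner',np.degrees(th),'tee',np.degrees(ta),'w',((A-B)@vy)*1e3,'rel mm',((p@ux-seat[0])*1e3).round(2),((p@uy-seat[1])*1e3).round(2))
g=[f]
for n in ('base end shadow',): print([int(v) for v in gray[60:95,300]])
# jaw pads positions
print(ray(f,[[308,207],[337,211],[314.5,280.5]],.02).round(4), p)
f1=grab('top','t30'); f2=grab('scene','s30')
for n in('top','scene'):
    a=cv2.imread('pics/%s0.png'%n).astype(int); b=cv2.imread('pics/%s30.png'%(n[0])).astype(int)
    cv2.imwrite('pics/d_%s.png'%n,np.clip(abs(a-b),0,255).astype(np.uint8)*2)
E
```

```text
base L 76 [0.5805 0.1374] ang 86.22 rms 0.09
base R free 37 [0.6295 0.119 ] ang 86.39 rms 0.08
base rear 25 [0.6045 0.0925] ang -3.79 rms 0.2
side z0 33 [0.6325 0.1528] ang 86.21 rms 0.04
side z3 33 [0.6319 0.1501] ang 84.86 rms 0.09
end z0 34 [0.5871 0.1945] ang -4.33 rms 0.15
end z3 36 [0.5848 0.1952] ang -4.3 rms 0.01
corner 85.95704 tee 86.22277 w 50.064598 rel mm -0.75 0.72
[74, 73, 68, 51, 66, 64, 46, 54, 150, 148, 148, 149, 145, 144, 148, 150, 149, 145, 145, 145, 146, 147, 147, 145, 147, 147, 147, 145, 139, 245, 246, 243, 239, 238, 238]
[[ 0.5928  0.0659  0.02  ]
 [ 0.6209  0.0598  0.02  ]
 [ 0.5928 -0.0122  0.02  ]] [0.6059721 0.1425348]
```

View pics/d_top.png

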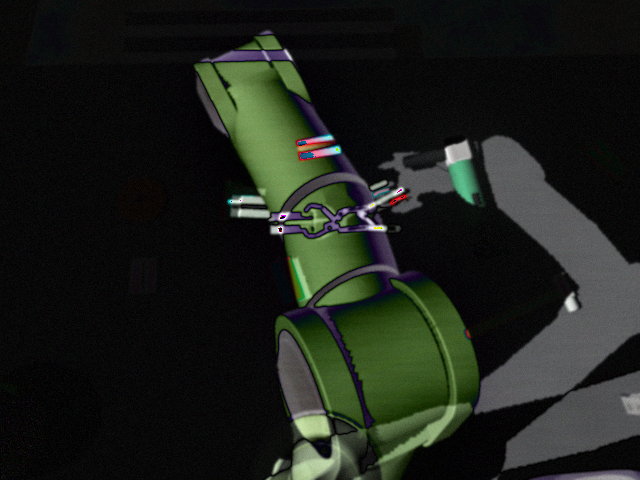

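```bash
python3 - <<'E'
from meas import *
import pickle
f=pickle.load(open('w29.pkl','rb')); g=pickle.load(open('w1.pkl','rb'))
a=ray(f,[[301.5,388],[378,404]],.022); print(np.linalg.norm(a[0]-a[1]))
b=ray(g,[[299,418],[370,434]],.022); print(np.linalg.norm(b[0]-b[1]))
s=bot.observe(); print(s['qd'].round(3),s['clock'])
print(bot.job_done())
E
```

```text
0.0905972743631243
0.09407444180568583
[-0.003 -0.001 -0.001 -0.005 -0.     0.001  0.001] 28.3
the job is handed in; nothing more can be done
None
```

I handed the job in at 28.3 s. The tee is home in the red corner and the pliers are open and clear of it. One thing went wrong on the way, and one step I could only confirm by feel.

**What I did**
- **Locking:** I squeezed the pliers until they snapped locked, with the grip at 43 mm. On the first squeeze the fingertips touched the table at about 25 N, so I raised the gripper and carried on.
- **Seating:** I slid the tee into the corner by feel and pressed it on both faces for over 0.3 s. The highest wrist readings while pressing were about 11 N toward the side face and 14 N toward the end face. Some of that is table friction, so the force on the corner was lower.
- **Release:** I pinched the release lever and let go at once, and the pliers sprang open.
- **Withdrawal:** I gripped the fixed handle alone and drew the pliers back 50 mm.

**What went wrong:** the release turned the tee about 2° (0.035 rad, over the 0.03 limit). I pushed it back flush using the pliers' fixed jaw pad before drawing them out.

**Last checks**
- **Tee position:** it measured about (-0.75, +0.7) mm from the seat, turned by less than 0.7°. The camera measurement is good to about 1 mm.
- **Jaw mouth:** it is about 80 mm from the middle of the tee, against the 64 mm needed.
- **Handle spread:** it is about 91 mm, against 94 mm open at the start, so I take the pliers as open.
- **Bystanders:** comparing the first and last top views showed no movement of the grinder, disc, hammer or coupon. The arm's shadow covers part of that view.

**Not confirmed directly**
- The 2 N on each face at once is worked out from the wrist force and moment.
- The link angle was never measured. I judged locked and open from the grip width and the pictures.

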